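# Empty a scoop of worn plungers through the scrap bin's flap

## Robot

A 6-joint arm with a two-finger parallel gripper is mounted at the origin on the work surface. World frame = base frame: x ahead of the robot, y to its left, z up, the work surface at z = 0. Lengths are in m, angles in rad, forces in N, time in s.
With the tool pointing down it reaches from about 0.275 to 0.725 m from the base axis. Payload 5.6 kg.
Tool frame: the origin (TCP) lies on the front face of the gripper's body, between the roots of the fingers; the fingertips stand 73 mm ahead of it and the grasp point (between the pads) lies 54 mm ahead of it (ctrl.tip_extent is the distance from the TCP to the fingertips, in m); x points along the fingers, y is the direction in which the jaws open and shut, and the axes are right-handed (so a half turn about x gives the same grasp; the last joint's range is limited). The gripper opens to 85 mm and grips with 20 to 120 N. Pads are 22 mm wide; open, the fingers measure 114 mm over their backs; the gripper's body (76 mm by 85 mm) begins 54 mm behind the grasp point. The pads swing forward as they close: fully open they stand 13 mm farther back than shut.
Start: joints at [1.588, 0.255, 0.108, 0, -1.424, -0.285], TCP at [0.146, 0.53, 0.304] pointing down, gripper open.
Joint ranges: [-2.95, 2.95], [-1.21, 1.97], [-1.09, 1.5], [-2.87, 1.71], [-2.94, -0.07], [-3.05, 3.05]. Speed limits (rad/s): [2.57, 2.57, 3.14, 3.14, 3.14, 3.14].

## Interface

Orientations are given as a rotation vector (axis times angle).
In Python, from cell import status, vision, ctrl gives the robot as it stands. The module is installed in compiled form; this text tells all that it offers.
- The arm moves only by the tool play_rows, never from a script. Its arguments are lists of equal length, an entry for each row: "offset": the shift along the tool's x, y, z in m, a list of three; "dr": the turn, a rotation vector about the tool's x, y, z in degrees, a list of three; "hand": the closure in counts, from 0 (fully open) to 255 (shut). A call has exactly 10 rows; each row is the pose to reach, as a shift and turn from the pose commanded when the call began, along the tool's axes at that moment; what a row does not reach only later rows make up. A row lasts 1/8 s, in which the tool goes at most 62.5 mm and 10.7 degrees, less where a joint would pass 70% of its speed; a pose out of reach is approached as far as the arm can. A call with a gripper value outside its range is refused whole. The fingers move at their own pace and stop on an object; the grip force is fixed at half the most. Time passes only in rows, so rows that repeat a pose let the fingers close, or fill a call up. It gives the time, the measured TCP pose, the force and the opening at its end, in the units of the state.
- status.read_state(): the state, without advancing time (a new reading comes with each control period).
- vision.camera(name): name is "scene" or "top" or "wrist"; returns the picture (384x512x3 uint8, red, green, blue); there is no depth.
- vision.calibration(name): a dict with "camera_matrix" (3x3 intrinsics, pixels), "R" (3x3) and "t" (3): a world point X has camera coordinates R X + t; the wrist camera has in their place "T_tool_cam" (4x4, takes a point from camera to tool coordinates, whose origin is the TCP and whose axes are the tool frame's). Camera axes: x right, y down, z forward; pixel columns grow to the right and rows downward; lengths in m; the calibration is good to about 2 mm. A picture is of the moment at which its call begins: read the wrist's pose just before it. calibration takes no time and is no camera call.
- ctrl.sign_off(): hands the job in, once; it reports no verdict.
The state is a dict: "clock": time; "q": joint angles; "joint_vel": joint speeds; "effort": joint torques, N m; "eef_pos": TCP position; "tool_rot": TCP orientation; "ft_force": force on the tool from outside, world axes, zero at the start; "ft_torque": the same for the moment, N m; "opening": opening from 0.0 (shut) to 1.0 (fully open).
Only numpy, scipy, OpenCV 4.12 (cv2) and the standard library are available. Lean on these libraries where they do the work, as an engineer would, in place of code of your own. Each camera call takes 0.05 s, during which the arm holds its last target.

## Task

Take the scoop by its handle, push the scrap bin's flap open with the scoop's front rim while both worn plungers still lie in the scoop, then tip them through into the bin. Pull the scoop out so that the flap falls shut, and set it back upright, fully on its rubber mat, and let go. Keep the gripper itself off the plungers and off the bin, and leave the alternator, the starter motor and the carton where they are.

Things in the scene. Friction and masses are not known exactly. Their poses are not given: they have to be found in the camera images.
- scoop_mid (a point): Centre of the open aluminium scoop, 18 mm above its underside; x axis to its open front, z up. 140 mm long, 82 wide, walls 4, 0.16 kg. Floor flat from x -65 to +35 mm, then a 22 degree ramp up to the front rim at x +75. Side walls (as long as the scoop) 54 mm high, back wall 46. Round parts roll out when tipped nose-down well past 22 degrees (50 empties it). Starts on the mat.
- scoop_grip (a point): Grip point on the scoop's black handle (axes as the scoop's), 95.5 mm behind and 44.5 mm above scoop_mid. A bar 16 mm thick along y, 24 mm deep, rising backwards from the back wall at 45 degrees; runs 45 mm below and 22 mm beyond this point. Flat sides face +y and -y: fingers close along y. Fingers pointing down, or leaning up to 45 degrees so that they point forward, fit.
- scoop_lip (a point): Middle of the scoop's front rim (axes as the scoop's), 75 mm ahead of and 1 mm above scoop_mid, 19 mm above the underside. The rim is straight, 82 mm wide, between the side walls' front edges, which stand 35 mm higher and meet the flap too, holding it off the mouth.
- plunger_a: A worn starter-solenoid plunger lying across the scoop: steel, 64 mm long along its y axis, 22 mm diameter with a narrow 12 mm neck near one end, about 0.09 kg. Origin at its centre. Lightly oiled: rolls and slides easily.
- plunger_b: The second plunger, the same; it starts nearer the scoop's front.
- bin: Fixed grey steel scrap bin, 200 mm deep (x), 220 wide (y), 229 high, hollow, walls 4. Origin: centre of underside; x axis points away from the front. The front (x -100 mm) is upright to a sill 110 mm high, then slopes back 30 degrees from upright to the flap's hinge line (x -35, z 221 mm, along y). The opening in the slope, 154 mm wide, is closed by the flap.
- bin_sill (a point): Middle of the sill, the lower edge of the bin's opening, on its front face (axes as the bin's), 110 mm above the bench.
- flap (a joint): Swing of the bin's steel flap (146 mm wide, 122 mm long, 0.05 kg) about its top edge, rad: 0 shut in the slope, grows as its lower edge swings into the bin, at most 1.3. It opens inwards only; a light spring (under 1 N at its lower edge) shuts it.
- mat: Black rubber mat, fixed, 220 mm (x) by 150 mm (y), 4 mm thick, on which the scoop starts. Origin at the centre of its underside.
- alternator: Bystander: alternator standing on its back, pulley up, about 130 mm across and 130 mm high (162 mm over its ears along y). Origin at the centre of its underside.
- starter: Bystander: starter motor lying along its x axis, about 170 mm long, 100 mm wide and 110 mm high. Origin on the bench under its middle.
- carton: Bystander: cardboard carton, 120 x 100 x 90 mm high. Origin at the centre of its underside.
Mind the look-alikes: they are no part of the job. Leave any purple or red look-alike of the plunger_b alone. Leave any blue look-alike of the part that bears scoop_mid alone.

How it is judged:
By the outcome, as a careful person would: the job done as asked, in the order asked, and still so for the second after the job is handed in, with the robot touching nothing.
It also fails if it takes over 72 s, if anything falls off the work surface, if the arm or the gripper's body presses on something with over 40 N, if the wrist force passes 120 N, or if a joint passes its speed limit or range.

## Working session

There is one attempt and no reset: what is moved stays moved. The work goes in short steps, Python scripts to look and compute and a tool call to move; the robot and the scene stay as the last step left them, time stands still between calls to the robot, and variables do not carry over. Pictures are saved under pics/ and viewed, and the job is handed in when it is done.

Besides the shell and the picture viewer there is one more tool, called after "Emit:" by a JSON object that holds its "method" and its "body", one argument or row to a line. play_rows: Moves the arm, as the interface text tells. Its arguments: {"type":"object","properties":{"offset":{"type":"array","items":{"type":"array","items":{"type":"number"}}},"dr":{"type":"array","items":{"type":"array","items":{"type":"number"}}},"hand":{"type":"array","items":{"type":"number"}}},"required":["offset","dr","hand"]}

```bash
mkdir -p pics; cat > h.py <<'E'
from cell import status, vision, ctrl
import numpy as np, cv2
from scipy.spatial.transform import Rotation as R
def snap(n,f):
    im=vision.camera(n); cv2.imwrite('pics/'+f,cv2.cvtColor(im,cv2.COLOR_RGB2BGR)); return im
def ray(cal,u,v):
    K=np.array(cal['camera_matrix']);Rc=np.array(cal['R']);t=np.array(cal['t'])
    d=Rc.T@np.linalg.solve(K,[u,v,1]); return -Rc.T@t,d
def onz(cal,u,v,z):
    o,d=ray(cal,u,v); return o+d*(z-o[2])/d[2]
def proj(cal,X):
    K=np.array(cal['camera_matrix']);p=K@(np.array(cal['R'])@np.array(X)+np.array(cal['t']));return p[:2]/p[2]
def wcal():
    c=vision.calibration('wrist');s=status.read_state();T=np.eye(4);T[:3,:3]=R.from_rotvec(s['tool_rot']).as_matrix();T[:3,3]=s['eef_pos']
    M=np.linalg.inv(T@np.array(c['T_tool_cam']));return dict(camera_matrix=c['camera_matrix'],R=M[:3,:3],t=M[:3,3])
E
python3 - <<'E'
from h import *
for n in('scene','top','wrist'): snap(n,n+'0.png')
s=status.read_state();print(s)
print(vision.calibration('top'),vision.calibration('scene'))
E
```

```text
{'clock': 0.15, 'q': array([ 1.58759780e+00,  2.55602459e-01,  1.07324636e-01, -3.41008188e-04,
       -1.42392642e+00, -2.84576499e-01]), 'joint_vel': array([-0.00031468, -0.00104888,  0.00388599,  0.0019415 ,  0.00193219,
       -0.0015864 ]), 'effort': array([-1.52601202e-03, -3.86938119e+01,  2.38081723e+01,  5.36670595e+00,
       -4.53294546e-03, -1.16448035e-06]), 'eef_pos': array([0.14541593, 0.53015227, 0.30321907]), 'tool_rot': array([-2.0788129 ,  0.28158558,  2.07906908]), 'ft_force': array([ 0.32394704,  0.143971  , -0.7202468 ]), 'ft_torque': array([-0.01683248, -0.04984041, -0.0262491 ]), 'opening': 1.0033534869348666}
{'camera_matrix': array([[350.52690802,   0.        , 260.73440094],
       [  0.        , 350.52690802, 189.63577762],
       [  0.        ,   0.        ,   1.        ]]), 'R': array([[-0.06021014, -0.9981779 ,  0.00395236],
       [-0.97395012,  0.05788058, -0.21925098],
       [ 0.21862272, -0.01705053, -0.97566049]]), 't': array([0.03123982, 0.57087743, 1.11983189])} {'camera_matrix': array([[428.07692676,   0.        , 252.22460765],
       [  0.        , 428.07692676, 203.23258804],
       [  0.        ,   0.        ,   1.        ]]), 'R': array([[-0.69648366,  0.71757157, -0.00124765],
       [ 0.59181116,  0.57343409, -0.5665094 ],
       [-0.40579559, -0.39530291, -0.82405433]]), 't': array([ 0.36243832, -0.22163917,  1.79572009])}
```

View pics/scene0.png

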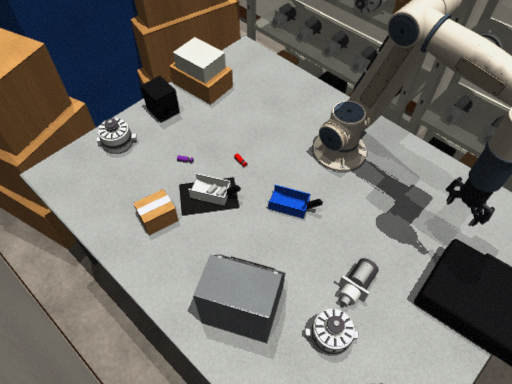

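View pics/top0.png

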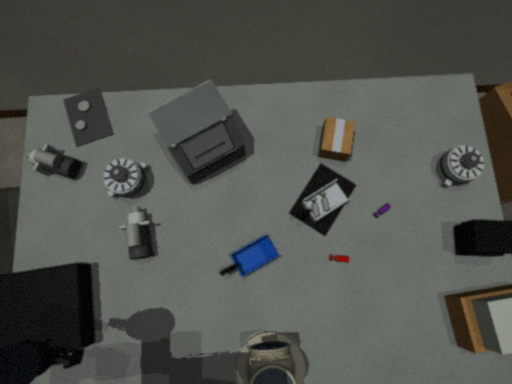

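View pics/wrist0.png

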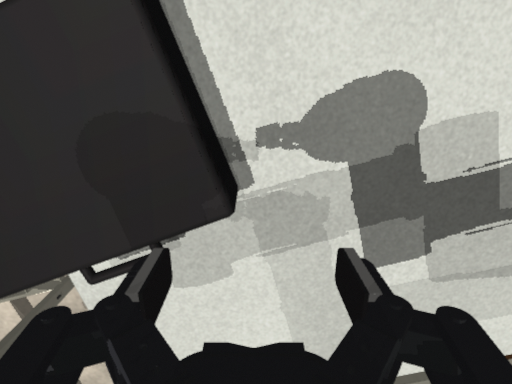

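```bash
python3 - <<'E'
import cv2
t=cv2.imread('pics/top0.png');s=cv2.imread('pics/scene0.png')
cv2.imwrite('pics/z1.png',cv2.resize(t[70:270,140:400],None,fx=3,fy=3,interpolation=cv2.INTER_CUBIC))
cv2.imwrite('pics/z2.png',cv2.resize(s[140:350,120:340],None,fx=2.8,fy=2.8,interpolation=cv2.INTER_CUBIC))
E
```

```text
(no output)
```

View pics/z1.png

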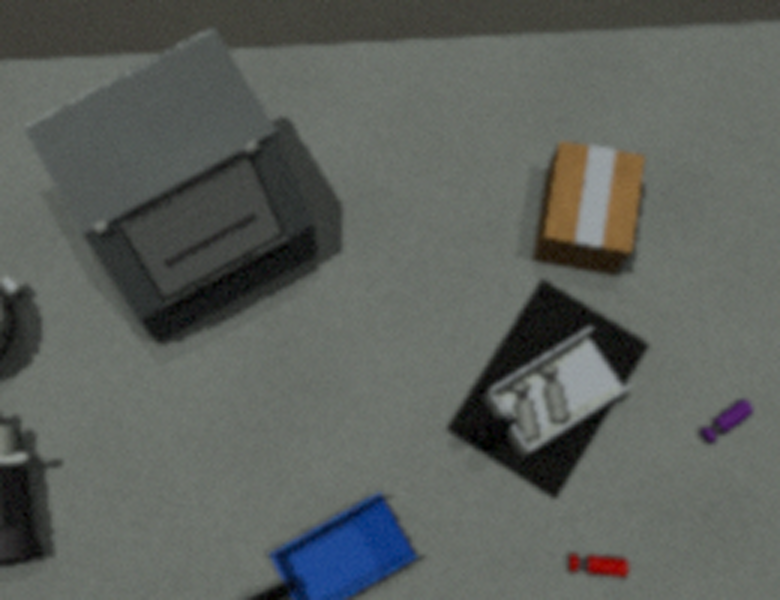

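View pics/z2.png

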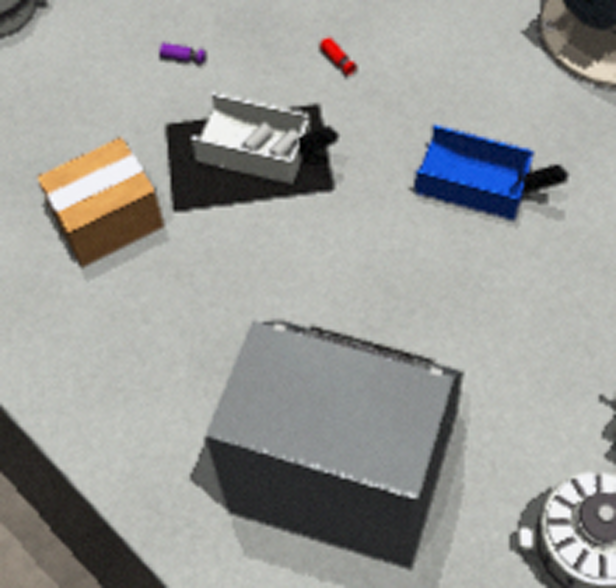

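```bash
cat > m1.py <<'E'
from h import *
c=vision.calibration('top')
f=lambda u,v,z:onz(c,140+u/3,70+v/3,z).round(4)
print('mat',[f(*p,.004) for p in((545,283),(648,345),(557,495),(448,428))])
print('scoop left wall top front/back',f(590,330,.058),f(490,395,.058)); print('right wall',f(628,392,.058),f(522,452,.058))
print('bin hinge ends',f(255,147,.225),f(100,228,.225)); print('sill corners',f(315,232,.11),f(150,320,.11))
print('bin roof back',f(212,32,.229),f(28,130,.229), 'front',f(283,130,.229),f(85,232,.229))
print('carton',[f(*p,.09) for p in((562,143),(645,155),(625,255),(538,262))])
o=-np.array(c['R']).T@c['t'];print('cam',o)
E
python3 m1.py
```

```text
mat [array([ 0.6654, -0.2292,  0.004 ]), array([ 0.5818, -0.3438,  0.004 ]), array([ 0.4116, -0.218 ,  0.004 ]), array([ 0.4966, -0.0989,  0.004 ])]
scoop left wall top front/back [ 0.5912 -0.2639  0.058 ] [ 0.523  -0.1437  0.058 ]
right wall [ 0.5172 -0.2988  0.058 ] [ 0.4568 -0.1735  0.058 ]
bin hinge ends [0.7615 0.095  0.225 ] [0.6841 0.2521 0.225 ]
sill corners [0.7084 0.0415 0.11  ] [0.6182 0.2257 0.11  ]
bin roof back [0.8901 0.1343 0.229 ] [0.7916 0.3232 0.229 ] front [0.7765 0.0657 0.229 ] [0.6793 0.266  0.229 ]
carton [array([ 0.8068, -0.2478,  0.09  ]), array([ 0.7864, -0.3417,  0.09  ]), array([ 0.6678, -0.3049,  0.09  ]), array([ 0.6654, -0.2063,  0.09  ])]
cam [0.3130664  0.01723391 1.2176177 ]
```

```bash
cat >> h.py <<'E'
def toolR(yaw,lean,flip=False):
    # lean: deg fingers point forward of straight down, heading yaw(deg)
    y=np.radians(yaw);l=np.radians(lean)
    h=np.array([np.cos(y),np.sin(y),0]);x=h*np.sin(l)-np.array([0,0,1])*np.cos(l)
    yy=np.array([-np.sin(y),np.cos(y),0])
    if flip: yy=-yy
    return np.column_stack([x,yy,np.cross(x,yy)])
def cur():
    s=status.read_state();return np.array(s['eef_pos']),R.from_rotvec(s['tool_rot']).as_matrix(),s
def plan(p,Rt):
    p0,R0,s=cur();o=R0.T@(np.array(p)-p0);d=np.degrees(R.from_matrix(R0.T@Rt).as_rotvec())
    print('offset mm',(o*1000).round(1),'dr',d.round(1),'|d|',round(float(np.linalg.norm(o)),3),round(float(np.linalg.norm(d)),1));return o,d
E
python3 - <<'E'
from h import *
p,R0,s=cur();print(R0.round(3));print(vision.calibration('wrist'))
g=np.array([.477,-.136,.0665])
for fl in(0,1):
    Rt=toolR(-62,40,fl); plan(g-Rt[:,0]*(.054+.12),Rt); print(g-Rt[:,0]*.174)
    Rt=toolR(-62,0,fl); plan([.43,-.05,.35],Rt)
E
```

```text
[[-0.    -0.265 -0.964]
 [-0.001 -0.964  0.265]
 [-1.     0.001 -0.   ]]
{'camera_matrix': array([[289.71706509,   0.        , 253.15945648],
       [  0.        , 289.71706509, 190.15955254],
       [  0.        ,   0.        ,   1.        ]]), 'T_tool_cam': array([[-1.05696680e-03, -3.26762267e-01,  9.45105975e-01,
        -7.05996511e-02],
       [ 9.99999408e-01, -5.90871859e-04,  9.14068443e-04,
         1.80212338e-04],
       [ 2.59753448e-04,  9.45106381e-01,  3.26762698e-01,
        -8.42662719e-02],
       [ 0.00000000e+00,  0.00000000e+00,  0.00000000e+00,
         1.00000000e+00]])}
offset mm [ 104.1  473.2 -419.3] dr [-126.7  -19.8   46.1] |d| 0.641 136.3
[ 0.42449193 -0.03724669  0.19979173]
offset mm [ -46.1  484.2 -428. ] dr [-1.333e+02  1.000e-01 -0.000e+00] |d| 0.648 133.3
offset mm [ 104.1  473.2 -419.3] dr [44.7 37.7 16.2] |d| 0.641 60.7
[ 0.42449193 -0.03724669  0.19979173]
offset mm [ -46.1  484.2 -428. ] dr [46.7 -0.  -0.1] |d| 0.648 46.7
```

Emit:
{"method": "play_rows", "body": {
  "offset": [
    [0.005, 0.024, -0.021],
    [0.01, 0.047, -0.042],
    [0.016, 0.071, -0.063],
    [0.021, 0.095, -0.084],
    [0.026, 0.118, -0.105],
    [0.031, 0.142, -0.126],
    [0.036, 0.166, -0.147],
    [0.042, 0.189, -0.168],
    [0.047, 0.213, -0.189],
    [0.052, 0.237, -0.21]
  ],
  "dr": [
    [2.2, 1.9, 0.8],
    [4.5, 3.8, 1.6],
    [6.7, 5.7, 2.4],
    [8.9, 7.5, 3.2],
    [11.2, 9.4, 4],
    [13.4, 11.3, 4.9],
    [15.6, 13.2, 5.7],
    [17.9, 15.1, 6.5],
    [20.1, 17, 7.3],
    [22.3, 18.8, 8.1]
  ],
  "hand": [0, 0, 0, 0, 0, 0, 0, 0, 0, 0]
}}

```text
clock: 1.4
eef_pos: [0.2856, 0.2452, 0.2516]
tool_rot: [-2.185, 0.83, 1.572]
ft_force: [0.6, 0.1, 0.5]
opening: 1.001
```

```bash
python3 - <<'E'
from h import *
g=np.array([.477,-.136,.0665]);Rt=toolR(-62,40,1); print(cur()[0],cur()[2]['q']);plan(g-Rt[:,0]*.174,Rt)
E
```

```text
[0.28558023 0.24517042 0.25158996] [ 1.3592402  -0.02738007 -0.50616731  0.28756737 -1.32660636 -0.5537068 ]
offset mm [ 155.1  129.5 -246.8] dr [22.3 18.9  8.1] |d| 0.319 30.4
```

Emit:
{"method": "play_rows", "body": {
  "offset": [
    [0.016, 0.013, -0.025],
    [0.031, 0.026, -0.049],
    [0.047, 0.039, -0.074],
    [0.062, 0.052, -0.099],
    [0.078, 0.065, -0.123],
    [0.093, 0.078, -0.148],
    [0.109, 0.091, -0.173],
    [0.124, 0.104, -0.197],
    [0.14, 0.117, -0.222],
    [0.155, 0.13, -0.247]
  ],
  "dr": [
    [2.2, 1.9, 0.8],
    [4.5, 3.8, 1.6],
    [6.7, 5.7, 2.4],
    [8.9, 7.5, 3.2],
    [11.2, 9.4, 4],
    [13.4, 11.3, 4.9],
    [15.6, 13.2, 5.7],
    [17.9, 15.1, 6.5],
    [20.1, 17, 7.3],
    [22.3, 18.9, 8.1]
  ],
  "hand": [0, 0, 0, 0, 0, 0, 0, 0, 0, 0]
}}

```text
clock: 2.65
eef_pos: [0.4246, -0.0373, 0.1997]
tool_rot: [-2.152, 1.291, 1.003]
ft_force: [0.7, 0.5, -0.0]
opening: 1.0
```

```bash
python3 - <<'E'
from h import *
print(cur()[0],cur()[2]['q']); im=snap('wrist','w1.png')
c=wcal(); np.savez('w1.npz',K=c['camera_matrix'],R=c['R'],t=c['t'])
E
```

```text
[ 0.42464041 -0.03725215  0.19972707] [ 0.64218426  0.01795507 -0.90093888  0.86457609 -0.98857014 -0.77029804]
```

View pics/w1.png

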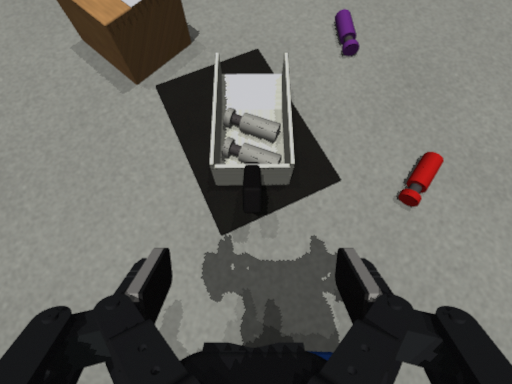

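```bash
python3 - <<'E'
import cv2
t=cv2.imread('pics/w1.png')
cv2.imwrite('pics/z3.png',cv2.resize(t[40:235,150:345],None,fx=3,fy=3,interpolation=cv2.INTER_CUBIC))
E
```

```text
(no output)
```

View pics/z3.png

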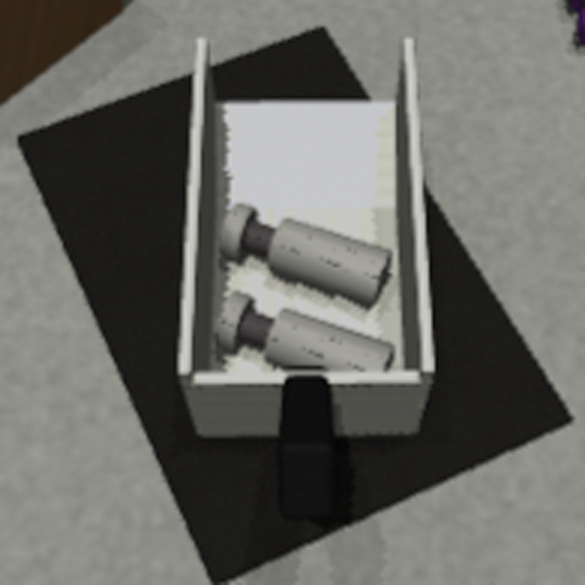

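```bash
python3 - <<'E'
from h import *
d=np.load('w1.npz');c=dict(camera_matrix=d['K'],R=d['R'],t=d['t'])
f=lambda u,v,z:onz(c,150+u/3,40+v/3,z)
W=[f(178,375,.058),f(197,40,.058),f(434,375,.058),f(413,40,.058)]
lb,lf,rb,rf=W
print(np.round(W,4)); print('len',np.linalg.norm(lf-lb),np.linalg.norm(rf-rb),'wid',np.linalg.norm(lb-rb),np.linalg.norm(lf-rf))
ax=(lf+rf-lb-rb)[:2];yaw=np.degrees(np.arctan2(ax[1],ax[0]));m=np.mean(W,0);print('yaw',yaw,'mid',m)
a=ax/np.linalg.norm(ax);print('grip xy',m[:2]-.0955*a)
# handle: end face corners
for p in((283,378),(328,378)):print('hnd at wall',f(*p,.055))
for p in((280,515),(332,515)): print('hnd end',f(*p,.0665))
M=[f(*p,.004) for p in((325,27),(572,420),(217,583),(18,135))];print(np.round(M,4),np.mean(M,0))
print([np.linalg.norm(M[i]-M[i-1]).round(4) for i in range(4)])
u=M[1]+M[2]-M[0]-M[3];v=M[0]-M[1]+M[3]-M[2];print('mat long yaw',np.degrees(np.arctan2(v[1],v[0])))
v=M[0]-M[3]+M[1]-M[2];print('short',np.degrees(np.arctan2(v[1],v[0])))
E
```

```text
[[ 0.5262 -0.145   0.058 ]
 [ 0.5916 -0.2679  0.058 ]
 [ 0.4544 -0.183   0.058 ]
 [ 0.52   -0.3059  0.058 ]]
len 0.13917275129231196 0.13930376307721085 wid 0.08127793039591576 0.08099668926577752
yaw -61.947735958172466 mid [ 0.52306453 -0.2254492   0.058     ]
grip xy [ 0.47815309 -0.14116863]
hnd at wall [ 0.49705077 -0.16089627  0.055     ]
hnd at wall [ 0.48428915 -0.16765184  0.055     ]
hnd end [ 0.47409448 -0.11731599  0.0665    ]
hnd end [ 0.4608464  -0.12432022  0.0665    ]
[[ 0.5779 -0.348   0.004 ]
 [ 0.4048 -0.2177  0.004 ]
 [ 0.4924 -0.1007  0.004 ]
 [ 0.667  -0.2308  0.004 ]] [ 0.53552982 -0.22429475  0.004     ]
[np.float64(0.1472), np.float64(0.2167), np.float64(0.1462), np.float64(0.2177)]
mat long yaw -36.820440565888305
short -127.02766032973271
```

```bash
python3 - <<'E'
from h import *
g=np.array([.477,-.139,.0665]);Rt=toolR(-62,40,1); plan(g-Rt[:,0]*.054,Rt)
E
```

```text
offset mm [119.5  -0.4  -1.3] dr [-0.  -0.1 -0.2] |d| 0.12 0.2
```

Emit:
{"method": "play_rows", "body": {
  "offset": [
    [0.015, 0, 0],
    [0.03, 0, 0],
    [0.045, 0, 0],
    [0.06, 0, -0.001],
    [0.075, 0, -0.001],
    [0.09, 0, -0.001],
    [0.105, 0, -0.001],
    [0.115, 0, -0.001],
    [0.12, 0, -0.001],
    [0.12, 0, -0.001]
  ],
  "dr": [
    [0, 0, 0],
    [0, 0, 0],
    [0, 0, 0],
    [0, 0, 0],
    [0, 0, 0],
    [0, 0, 0],
    [0, 0, 0],
    [0, 0, 0],
    [0, 0, 0],
    [0, 0, 0]
  ],
  "hand": [0, 0, 0, 0, 0, 0, 0, 0, 0, 0]
}}

```text
clock: 3.95
eef_pos: [0.4609, -0.1053, 0.1085]
tool_rot: [-2.152, 1.291, 1.005]
ft_force: [0.0, 0.4, 1.0]
opening: 1.003
```

```bash
python3 - <<'E'
from h import *
g=np.array([.477,-.139,.0665]);Rt=toolR(-62,40,1); plan(g-Rt[:,0]*.054,Rt);snap('wrist','w2.png');s=cur()[2];print(s['ft_force'],s['q'])
E
```

```text
offset mm [ 2.1  1.6 -1.5] dr [0.1 0.  0. ] |d| 0.003 0.1
[-0.67051328  0.13645209 -0.09475396] [ 0.21237044  0.1959083  -1.04018795  1.43375892 -0.67316215 -1.03943472]
```

View pics/w2.png

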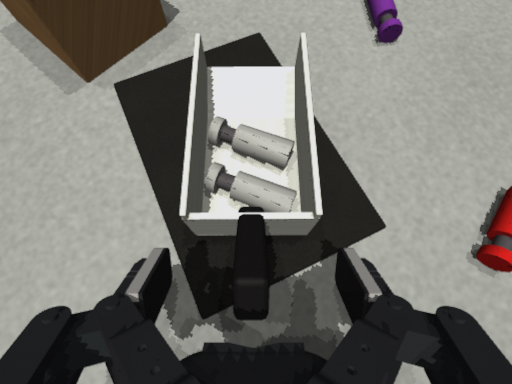

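Emit:
{"method": "play_rows", "body": {
  "offset": [
    [0.002, 0.001, -0.001],
    [0.002, 0.001, -0.001],
    [0.002, 0.001, -0.001],
    [0.002, 0.001, -0.001],
    [0.002, 0.001, -0.001],
    [0.002, 0.001, -0.001],
    [0.002, 0.001, -0.001],
    [0.002, 0.001, -0.001],
    [0.002, 0.001, -0.001],
    [0.002, 0.001, -0.001]
  ],
  "dr": [
    [0, 0, 0],
    [0, 0, 0],
    [0, 0, 0],
    [0, 0, 0],
    [0, 0, 0],
    [0, 0, 0],
    [0, 0, 0],
    [0, 0, 0],
    [0, 0, 0],
    [0, 0, 0]
  ],
  "hand": [60, 120, 180, 220, 255, 255, 255, 255, 255, 255]
}}

```text
clock: 5.25
eef_pos: [0.4614, -0.1071, 0.1079]
tool_rot: [-2.153, 1.289, 1.004]
ft_force: [-0.9, 5.0, 4.6]
opening: 0.179
```

```bash
python3 - <<'E'
from h import *
p,Rm,s=cur();print(p,s['ft_force'],s['opening']);c=wcal();snap('wrist','w3.png');np.savez('w3.npz',K=c['camera_matrix'],R=c['R'],t=c['t'])
Rt=toolR(-62,40,1);print('up60',Rm.T@[0,0,.06], Rm.T@[0,0,.1])
E
```

```text
[ 0.46141305 -0.10711984  0.10794344] [-0.92889898  5.03868679  4.6120377 ] 0.17875450515559568
up60 [-4.59826929e-02 -2.89453669e-05 -3.85433667e-02] [-7.66378215e-02 -4.82422782e-05 -6.42389445e-02]
```

View pics/w3.png

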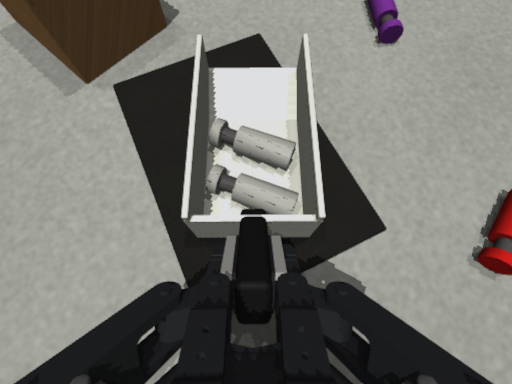

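Emit:
{"method": "play_rows", "body": {
  "offset": [
    [-0.004, 0, -0.003],
    [-0.011, 0, -0.01],
    [-0.02, 0, -0.016],
    [-0.029, 0, -0.024],
    [-0.038, 0, -0.032],
    [-0.048, 0, -0.04],
    [-0.058, 0, -0.048],
    [-0.068, 0, -0.056],
    [-0.075, 0, -0.062],
    [-0.077, 0, -0.064]
  ],
  "dr": [
    [0, 1, 0],
    [0, 2, 0],
    [0, 3, 0],
    [0, 4, 0],
    [0, 4, 0],
    [0, 4, 0],
    [0, 4, 0],
    [0, 4, 0],
    [0, 4, 0],
    [0, 4, 0]
  ],
  "hand": [255, 255, 255, 255, 255, 255, 255, 255, 255, 255]
}}

```text
clock: 6.55
eef_pos: [0.461, -0.1067, 0.2085]
tool_rot: [-2.205, 1.321, 0.936]
ft_force: [-0.1, 0.1, -4.1]
opening: 0.18
```

```bash
python3 - <<'E'
from h import *
p,Rm,s=cur();print(p,s['ft_force'],s['opening'],s['q']);snap('wrist','w4.png');snap('scene','s4.png')
E
```

```text
[ 0.46099731 -0.10673957  0.20848993] [-0.14150432  0.11954091 -4.103144  ] 0.1801004694637547 [ 0.37507471  0.04802757 -0.91905026  1.11033337 -0.87820335 -0.7501711 ]
```

View pics/w4.png

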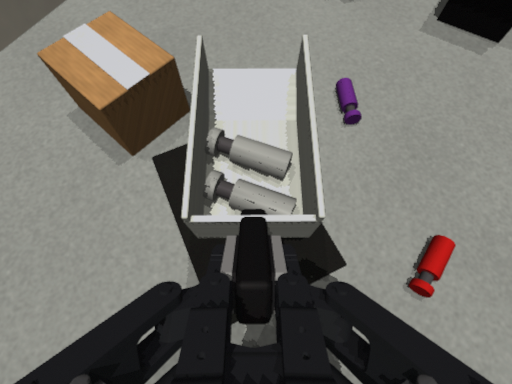

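View pics/s4.png

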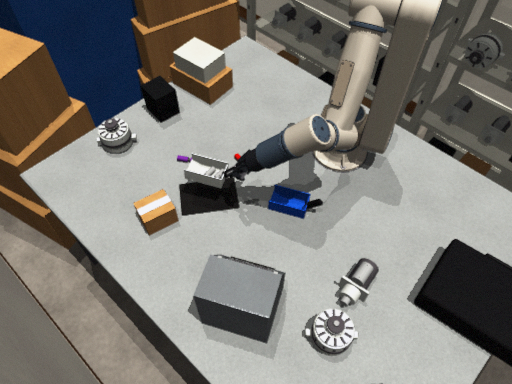

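```bash
cat >> h.py <<'E'
try: Lip=np.load('lip.npy')
except Exception: Lip=None
def pose(lip,yaw,pitch):
    Rt=toolR(yaw,40+pitch,1); return np.array(lip)-Rt@Lip, Rt
def rows(lip,yaw,pitch,n=10):
    o,d=plan(*pose(lip,yaw,pitch)); 
    return o,d
def where():
    p,Rm,s=cur(); l=p+Rm@Lip; x=Rm[:,0]; print('lip',l.round(4),'yaw',np.degrees(np.arctan2(-Rm[1,2],-Rm[0,2])).round(1),'pitch',(np.degrees(np.arctan2(np.hypot(x[0],x[1])*np.sign(x[:2]@-Rm[:2,2]),-x[2]))-40).round(1),'F',np.round(s['ft_force'],1),'op',round(s['opening'],3),'t',round(s['clock'],2),'q',np.round(s['q'],2))
E
python3 - <<'E'
from h import *
d=np.load('w3.npz');c=dict(camera_matrix=d['K'],R=d['R'],t=d['t'])
P=[onz(c,u,v,.058) for u,v in((200,36),(309,36),(184,218),(324,218))];print(np.round(P,4),np.linalg.norm(P[0]-P[1]),np.linalg.norm(P[0]-P[2]))
F=(P[0]+P[1])/2;F[2]-=.035
p=np.array([.46141,-.10712,.10794]);Rm=toolR(-62,40,1)
L=Rm.T@(F-p);print(L);np.save('lip.npy',L)
E
python3 - <<'E'
from h import *
where()
yaw=26;a=np.array([np.cos(np.radians(yaw)),np.sin(np.radians(yaw)),0]);sill=np.array([.6633,.1336,.11])
l=sill-a*.09;l[2]=.15
print(l,pose(l,yaw,4)[0]);rows(l,yaw,4)
l2=(l+np.array([.52,-.29,.13]))/2
p,Rt=pose(l,yaw,4);p0,R0,_=cur();rows(l,yaw,4)
pm=(p+p0)/2;plan(pm,toolR(-18,44,1))
E
```

```text
[[ 0.5907 -0.2666  0.058 ]
 [ 0.5201 -0.3044  0.058 ]
 [ 0.5256 -0.1448  0.058 ]
 [ 0.4559 -0.1821  0.058 ]] 0.08010947143011377 0.13813314647881272
[ 0.19469816  0.00076705 -0.09988905]
lip [ 0.5578 -0.2899  0.1372] yaw -61.9 pitch 4.0 F [-0.8 -0.1 -3.9] op 0.181 t 6.65 q [ 0.37  0.05 -0.92  1.11 -0.88 -0.75]
[0.58240854 0.0941466  0.15      ] [0.39592945 0.00404809 0.22066537]
offset mm [-98.3   5.   83.7] dr [-63.2   0.  -61. ] |d| 0.129 87.9
offset mm [-98.3   5.   83.7] dr [-63.2   0.  -61. ] |d| 0.129 87.9
offset mm [-49.2   2.5  41.8] dr [-31.6   0.  -30.5] |d| 0.065 43.9
```

Emit:
{"method": "play_rows", "body": {
  "offset": [
    [-0.002, 0, 0.002],
    [-0.006, 0, 0.005],
    [-0.01, 0.001, 0.009],
    [-0.015, 0.001, 0.013],
    [-0.02, 0.001, 0.017],
    [-0.025, 0.001, 0.021],
    [-0.031, 0.002, 0.026],
    [-0.037, 0.002, 0.031],
    [-0.043, 0.002, 0.037],
    [-0.049, 0.002, 0.042]
  ],
  "dr": [
    [-1.3, 0, -1.3],
    [-3.8, 0, -3.7],
    [-6.4, 0, -6.2],
    [-9.6, 0, -9.3],
    [-12.8, 0, -12.4],
    [-16, 0, -15.5],
    [-19.8, 0, -19.1],
    [-23.7, 0, -22.9],
    [-27.6, 0, -26.7],
    [-31.6, 0, -30.5]
  ],
  "hand": [255, 255, 255, 255, 255, 255, 255, 255, 255, 255]
}}

```text
clock: 7.9
eef_pos: [0.4498, -0.0507, 0.2344]
tool_rot: [-2.734, 0.434, 1.202]
ft_force: [2.3, 27.2, -1.8]
opening: 0.179
```

```bash
python3 - <<'E'
from h import *
where();rows([.5824,.0941,.15],26,4)
E
```

```text
lip [ 0.6447 -0.115   0.1584] yaw -17.9 pitch 2.5 F [ 2.3 27.2 -1.8] op 0.179 t 7.9 q [-0.05 -0.22 -1.09  1.71 -0.18 -0.34]
offset mm [-36.  -35.5  59.4] dr [-31.9   1.4 -30.2] |d| 0.078 44.0
```

```bash
cat > kin.py <<'E'
import numpy as np, itertools
from scipy.spatial.transform import Rotation as R
from scipy.optimize import least_squares
Q=[[1.58759780,.255602459,.107324636,-.000341,-1.42392642,-.284576499],
[1.3592402,-.02738007,-.50616731,.28756737,-1.32660636,-.5537068],
[.64218426,.01795507,-.90093888,.86457609,-.98857014,-.77029804],
[.21237044,.1959083,-1.04018795,1.43375892,-.67316215,-1.03943472],
[.37507471,.04802757,-.91905026,1.11033337,-.87820335,-.7501711]]
P=[[.14541593,.53015227,.30321907],[.28558,.24517,.25159],[.42464,-.03725,.19973],[.4609,-.1053,.1085],[.46099731,-.10673957,.20848993]]
V=[[-2.0788129,.28158558,2.07906908],[-2.185,.83,1.572],[-2.152,1.291,1.003],[-2.152,1.291,1.005],[-2.205,1.321,.936]]
def fk(q,x,s):
    o1,h,a1,o2,L2,o3,L4,d,a3,o4,o5,o6,d6=x
    E=lambda ax,an:R.from_euler(ax,an)
    r1=E('z',q[0]+o1);r2=r1*E('y',q[1]+o2);r3=r2*E('y',-q[2]+o3);r6=r3*E('x',s[0]*q[3]+o4)*E('y',-q[4]+o5)*E('x',s[1]*q[5]+o6)
    return np.array([0,0,h])+r1.apply([a1,0,0])+r2.apply([0,0,L2])+r3.apply([L4,d,a3])+r6.apply([d6,0,0]),r6
def res(x,s):
    e=[]
    for q,p,v in zip(Q,P,V):
        pp,r=fk(q,x,s);e+=list((pp-p)/.001)+list((R.from_rotvec(v).inv()*r).as_rotvec()/.003)
    return np.array(e)
if __name__=='__main__':
  best=None
  for s in itertools.product((1,-1),(1,-1)):
    for o1 in(0,-.28):
     for o6 in (0,1.57,3.14,-1.57):
      x0=[o1,.25,0,0,.35,0,.35,0,0,0,0,o6,.2]
      r=least_squares(res,x0,args=(s,),max_nfev=400)
      if best is None or r.cost<best[0]: best=(r.cost,s,r.x)
  print(best[0],best[1],best[2].round(4));print(res(best[2],best[1]).reshape(-1,6).round(1))
  np.savez('kin.npz',x=best[2],s=best[1])
E
python3 kin.py
```

```text
2572.9395258655995 (1, -1) [ 0.0887 -0.296   0.0844  0.044   0.7168  3.1446 -0.2054 -0.2005 -0.0895
 -0.0061 -3.1514  4.8048  0.1381]
[[ -0.5  -2.5  -4.4   1.6   2.7  12.3]
 [-14.9   8.   15.   -0.6   6.3   1.1]
 [ -8.5  24.6  -4.4  -0.8  -0.8  -8.1]
 [ 22.7 -42.6  12.4  -0.1  -7.4  -7.5]
 [-23.6  -4.  -18.6  -0.2  -5.  -10.2]]
```

```bash
python3 - <<'E'
from h import *
snap('scene','s5.png');where()
E
```

```text
lip [ 0.6443 -0.1162  0.1588] yaw -18.2 pitch 2.5 F [-0.9 -3.3 -2. ] op 0.18 t 7.95 q [-0.05 -0.22 -1.09  1.71 -0.18 -0.34]
```

View pics/s5.png

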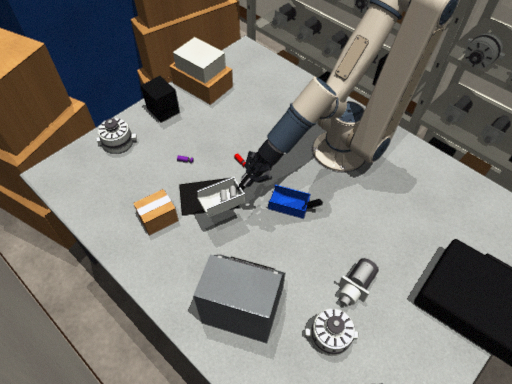

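```bash
cat > en.py <<'E'
import numpy as np, itertools
from kin import Q,P,V
from scipy.spatial.transform import Rotation as R
from h import status
s=status.read_state()
Q=np.array(Q+[list(s['q'])]);V=V+[list(s['tool_rot'])]
V=np.array(V)
ax=[np.array(a)*g for a in np.eye(3) for g in(1,-1)]
E=[[R.from_rotvec(np.outer(Q[:,i],a)).as_matrix() for a in ax] for i in range(6)]
T=R.from_rotvec(V).as_matrix()
out=[]
for c in itertools.product(range(6),repeat=5):
    M=E[0][4]
    for i,k in enumerate(c): M=M@E[i+1][k]
    X=np.swapaxes(M,1,2)@T   # should be const
    m=X.mean(0);out.append((np.linalg.norm(X-m),c))
out.sort(key=lambda t:t[0])
for e,c in out[:10]:print(round(e,4),[['x','-x','y','-y','z','-z'][k] for k in c])
E
python3 en.py
```

```text
0.0011 ['y', '-y', '-x', '-y', '-x']
0.6831 ['x', '-y', '-x', '-y', '-x']
0.6924 ['-x', '-y', '-x', '-y', '-x']
0.7183 ['-z', '-y', '-x', '-y', '-x']
0.725 ['z', '-y', '-x', '-y', '-x']
0.9592 ['x', 'z', 'z', 'z', 'x']
0.9724 ['-y', '-y', '-x', '-y', '-x']
0.9787 ['x', 'x', '-y', 'x', '-z']
1.0407 ['x', '-y', '-x', '-y', '-z']
1.0554 ['x', 'z', 'z', 'z', 'z']
```

```bash
cat > kin.py <<'E'
import numpy as np
from scipy.spatial.transform import Rotation as R
Qd=[[1.58759780,.255602459,.107324636,-.000341,-1.42392642,-.284576499],
[1.3592402,-.02738007,-.50616731,.28756737,-1.32660636,-.5537068],
[.64218426,.01795507,-.90093888,.86457609,-.98857014,-.77029804],
[.21237044,.1959083,-1.04018795,1.43375892,-.67316215,-1.03943472],
[.37507471,.04802757,-.91905026,1.11033337,-.87820335,-.7501711]]
P=[[.14541593,.53015227,.30321907],[.28558,.24517,.25159],[.42464,-.03725,.19973],[.4609,-.1053,.1085],[.46099731,-.10673957,.20848993]]
AX=np.array([[0,0,1],[0,1,0],[0,-1,0],[-1,0,0],[0,-1,0],[-1,0,0]])
def chain(q):
    Rs=[];M=np.eye(3)
    for a,t in zip(AX,q): M=M@R.from_rotvec(a*t).as_matrix();Rs.append(M)
    return Rs
V0=[-2.0788129,.28158558,2.07906908]
R0=chain(Qd[0])[5].T@R.from_rotvec(V0).as_matrix()
def row(q):
    r=chain(q);z=np.array([0,0,1.])
    return np.column_stack([z,r[0][:,0],r[0][:,1],r[1][:,2],r[2][:,0],r[2][:,2],r[4][:,0]])
D=np.load('kin2.npy') if __import__('os').path.exists('kin2.npy') else None
def fk(q):
    return row(q)@D, chain(q)[5]@R0
lo=np.array([-2.95,-1.21,-1.09,-2.87,-2.94,-3.05]);hi=np.array([2.95,1.97,1.5,1.71,-.07,3.05])
def ik(p,Rt,q0):
    from scipy.optimize import least_squares
    def f(q):
        a,b=fk(q);return np.r_[(a-p)*1e3,R.from_matrix(b.T@Rt).as_rotvec()*300]
    best=None
    for k in range(12):
        s=np.clip(q0+(np.random.RandomState(k).randn(6)*.5 if k else 0),lo+.01,hi-.01)
        r=least_squares(f,s,bounds=(lo,hi))
        if r.cost<.1: return r.x,r.cost
        if best is None or r.cost<best[1]: best=(r.x,r.cost)
    return best
if __name__=='__main__':
    from h import status
    s=status.read_state();Qa=Qd+[list(s['q'])];Pa=P+[list(s['eef_pos'])]
    A=np.vstack([row(q) for q in Qa]);b=np.concatenate(Pa)
    x,rs,rk,sv=np.linalg.lstsq(A,b,rcond=None);print(x.round(4),rk,sv.round(3));print(((A@x-b)*1e3).reshape(-1,3).round(2))
    np.save('kin2.npy',x);print(R0.round(3))
E
python3 kin.py
```

```text
[ 0.0907  0.1384 -0.0845  0.4692  0.2469  0.0763  0.2745] 7 [4.667 3.418 2.604 1.005 0.668 0.491 0.237]
[[-6.9670e+01 -1.6720e+01  5.9800e+00]
 [-6.1730e+01  3.5130e+01  4.8900e+00]
 [-4.8700e+00  2.7920e+01 -9.0000e-02]
 [ 1.4270e+01 -5.2070e+01  2.3950e+01]
 [-1.4400e+00 -6.4800e+00 -6.6000e+00]
 [-2.3110e+01 -1.0251e+02 -2.8140e+01]]
[[ 1.  0. -0.]
 [ 0. -0.  1.]
 [ 0. -1. -0.]]
```

```bash
cat > fit.py <<'E'
import itertools
from kin import *
from h import status
s=status.read_state();Qa=Qd+[list(s['q'])];Pa=P+[list(s['eef_pos'])];b=np.concatenate(Pa)
def cols(q):
    r=chain(q);d={'z':np.array([0,0,1.])}
    for i in range(6):
        for k,c in enumerate('xyz'): d[f'{i+1}{c}']=r[i][:,k]
    return d
C=[cols(q) for q in Qa]
base=['z','1x','2z','3x','5x']
extra=['1y','3z','2x','3y','4y','4z','5y','5z','6y','6z']
out=[]
for n in(0,1,2,3):
  for e in itertools.combinations(extra,n):
    nm=base+list(e);A=np.vstack([np.column_stack([c[k] for k in nm]) for c in C])
    x=np.linalg.lstsq(A,b,rcond=None)[0];out.append((np.abs(A@x-b).max(),n,nm,x.round(4)))
out.sort(key=lambda t:t[0])
for o in out[:8]:print(o)
E
python3 fit.py
```

```text
(np.float64(0.0001238804315905756), 3, ['z', '1x', '2z', '3x', '5x', '2x', '4y', '6y'], array([ 1.484e-01, -6.000e-04,  5.206e-01,  4.010e-01,  2.895e-01,
        4.000e-04, -1.543e-01, -1.000e-04]))
(np.float64(0.0001238804315905756), 3, ['z', '1x', '2z', '3x', '5x', '2x', '5y', '6y'], array([ 1.484e-01, -6.000e-04,  5.206e-01,  4.010e-01,  2.895e-01,
        4.000e-04, -1.543e-01, -1.000e-04]))
(np.float64(0.0001378340244678894), 3, ['z', '1x', '2z', '3x', '5x', '1y', '2x', '4y'], array([ 1.485e-01, -6.000e-04,  5.205e-01,  4.010e-01,  2.896e-01,
       -0.000e+00,  4.000e-04, -1.544e-01]))
(np.float64(0.0001378340244678894), 3, ['z', '1x', '2z', '3x', '5x', '1y', '2x', '5y'], array([ 1.485e-01, -6.000e-04,  5.205e-01,  4.010e-01,  2.896e-01,
       -0.000e+00,  4.000e-04, -1.544e-01]))
(np.float64(0.00013783402446790327), 3, ['z', '1x', '2z', '3x', '5x', '2x', '3y', '4y'], array([ 1.485e-01, -6.000e-04,  5.205e-01,  4.010e-01,  2.896e-01,
        4.000e-04, -0.000e+00, -1.544e-01]))
(np.float64(0.00013783402446790327), 3, ['z', '1x', '2z', '3x', '5x', '2x', '3y', '5y'], array([ 1.485e-01, -6.000e-04,  5.205e-01,  4.010e-01,  2.896e-01,
        4.000e-04, -0.000e+00, -1.544e-01]))
(np.float64(0.00013993160768131785), 3, ['z', '1x', '2z', '3x', '5x', '3z', '4y', '6y'], array([ 1.482e-01, -1.000e-04,  5.207e-01,  4.010e-01,  2.895e-01,
        1.000e-04, -1.543e-01, -2.000e-04]))
(np.float64(0.00013993160768131785), 3, ['z', '1x', '2z', '3x', '5x', '3z', '5y', '6y'], array([ 1.482e-01, -1.000e-04,  5.207e-01,  4.010e-01,  2.895e-01,
        1.000e-04, -1.543e-01, -2.000e-04]))
```

```bash
cat > kin3.py <<'E'
from kin import *
import kin
kin.D=np.array([.1485,0,0,.5205,.401,0,.2895]) 
def fk(q):
    r=chain(q);return np.array([0,0,.1485])+r[1][:,2]*.5205+r[2][:,0]*.401+r[4][:,0]*.2895-r[4][:,1]*.1543, r[5]@R0
from scipy.optimize import least_squares
def f(q,p,Rt):
    a,b=fk(q);return np.r_[(a-p)*1e3,R.from_matrix(b.T@Rt).as_rotvec()*300]
def sols(p,Rt,n=40,slack=0):
    rs=np.random.RandomState(0);S=[]
    for k in range(n):
        r=least_squares(f,lo+(hi-lo)*rs.rand(6),args=(p,Rt),bounds=(lo-slack-1e-6,hi+slack+1e-6),max_nfev=60)
        if r.cost<.05 and not any(np.abs(r.x-s).max()<.05 for s in S):S.append(r.x)
    return S
def track(q,p0,R0_,p1,R1_,n=20):
    d=R.from_matrix(R0_.T@R1_).as_rotvec();out=[]
    for i in range(1,n+1):
        p=p0+(p1-p0)*i/n;Rt=R0_@R.from_rotvec(d*i/n).as_matrix()
        r=least_squares(f,np.clip(q,lo+1e-4,hi-1e-4),args=(p,Rt),bounds=(lo,hi));q=r.x;out.append((q,r.cost))
    return out
E
cat > t1.py <<'E'
from h import *; from kin3 import *
yaw=26;a=np.array([np.cos(np.radians(yaw)),np.sin(np.radians(yaw)),0]);sill=np.array([.6633,.1336,.11])
p,Rm,s=cur();print('fk',fk(s['q'])[0]-p)
print('now');[print(q.round(2)) for q in sols(p,Rm)]
for nm,dx,z,pi in(('pre',-.09,.15,4),('pre0',-.09,.15,0),('touch',-.02,.14,2),('in',.05,.14,0),('pour',.055,.11,-50)):
    l=sill+a*dx;l[2]=z
    print(nm);[print(q.round(2)) for q in sols(*pose(l,yaw,pi))]
E
python3 t1.py
```

```text
fk [ 9.52352279e-05 -1.88831677e-05 -1.12089183e-04]
now
[-0.05 -0.22 -1.09  1.71 -0.18 -0.34]
pre
[ 0.33 -0.32 -0.79 -0.25 -0.35  1.89]
pre0
[ 0.36 -0.32 -0.75 -0.14 -0.45  1.77]
touch
[ 0.38 -0.16 -0.7  -0.17 -0.3   1.79]
in
[ 0.4  -0.02 -0.56 -0.1  -0.33  1.71]
pour
[ 0.43  0.61  0.69  0.   -1.82  1.59]
```

```bash
cat > t2.py <<'E'
from h import *; from kin3 import *
p,Rm,s=cur()
def show(qa,qb,n=10):
    for i in range(n+1):
        q=qa+(qb-qa)*i/n;pp,Rr=fk(q);
        # scoop axes in world: forward, left
        Sc=Rr@toolR(0,40,1).T; # scoop->world with tool at level yaw0
        fwd=Sc[:,0];left=Sc[:,1]
        print(i,q.round(2),'lip',(pp+Rr@Lip).round(3),'yaw %.0f pitch %.1f roll %.1f'%(np.degrees(np.arctan2(fwd[1],fwd[0])),np.degrees(np.arcsin(fwd[2])),np.degrees(np.arcsin(left[2]))),'tcpz',pp[2].round(3))
qb=np.array([.36,-.32,-.75,-.14,-.45,1.77])
show(s['q'],qb);print()
qa=np.array([.375,.048,-.919,1.11,-.878,-.75]);show(qa,qb)
E
python3 t2.py
```

```text
0 [-0.05 -0.22 -1.09  1.71 -0.18 -0.34] lip [ 0.644 -0.116  0.159] yaw -18 pitch 2.5 roll 0.1 tcpz 0.235
1 [-0.01 -0.23 -1.06  1.53 -0.21 -0.13] lip [ 0.654 -0.13   0.181] yaw -16 pitch 3.3 roll -1.8 tcpz 0.254
2 [ 0.03 -0.24 -1.02  1.34 -0.23  0.08] lip [ 0.659 -0.139  0.196] yaw -13 pitch 3.5 roll -3.5 tcpz 0.268
3 [ 0.07 -0.25 -0.99  1.16 -0.26  0.29] lip [ 0.66  -0.142  0.203] yaw -10 pitch 3.1 roll -4.9 tcpz 0.277
4 [ 0.11 -0.26 -0.95  0.97 -0.29  0.5 ] lip [ 0.657 -0.139  0.203] yaw -7 pitch 2.2 roll -5.7 tcpz 0.279
5 [ 0.15 -0.27 -0.92  0.79 -0.31  0.71] lip [ 0.651 -0.126  0.196] yaw -3 pitch 1.0 roll -6.1 tcpz 0.277
6 [ 0.2  -0.28 -0.89  0.6  -0.34  0.93] lip [ 0.643 -0.104  0.186] yaw 1 pitch -0.2 roll -5.8 tcpz 0.271
7 [ 0.24 -0.29 -0.85  0.42 -0.37  1.14] lip [ 0.633 -0.07   0.173] yaw 6 pitch -1.2 roll -5.0 tcpz 0.261
8 [ 0.28 -0.3  -0.82  0.23 -0.4   1.35] lip [ 0.62  -0.026  0.16 ] yaw 12 pitch -1.7 roll -3.6 tcpz 0.251
9 [ 0.32 -0.31 -0.78  0.05 -0.42  1.56] lip [0.603 0.03  0.151] yaw 19 pitch -1.4 roll -1.9 tcpz 0.241
10 [ 0.36 -0.32 -0.75 -0.14 -0.45  1.77] lip [0.
[... 518 characters left out ...]
26] lip [ 0.559 -0.186  0.058] yaw -31 pitch -15.8 roll -5.5 tcpz 0.194
5 [ 0.37 -0.14 -0.83  0.49 -0.66  0.51] lip [ 0.564 -0.142  0.052] yaw -21 pitch -17.7 roll -3.1 tcpz 0.194
6 [ 0.37 -0.17 -0.82  0.36 -0.62  0.76] lip [ 0.57  -0.095  0.054] yaw -11 pitch -17.5 roll -0.4 tcpz 0.196
7 [ 0.36 -0.21 -0.8   0.24 -0.58  1.01] lip [ 0.575 -0.045  0.066] yaw -0 pitch -15.3 roll 1.8 tcpz 0.201
8 [ 0.36 -0.25 -0.78  0.11 -0.54  1.27] lip [0.579 0.004 0.086] yaw 9 pitch -11.3 roll 3.0 tcpz 0.209
9 [ 0.36 -0.28 -0.77 -0.01 -0.49  1.52] lip [0.582 0.051 0.114] yaw 18 pitch -6.0 roll 2.5 tcpz 0.22
10 [ 0.36 -0.32 -0.75 -0.14 -0.45  1.77] lip [0.582 0.094 0.149] yaw 26 pitch -0.1 roll -0.0 tcpz 0.234
```

```bash
cat > t3.py <<'E'
from h import *; from kin3 import *
import sys
p,Rm,s=cur();p0,R0_=fk(s['q'])
qb=np.array([.36,-.32,-.75,-.14,-.45,1.77]);T=float(sys.argv[1])
for i in range(1,11):
    q=s['q']+(qb-s['q'])*T*i/10;pp,Rr=fk(q)
    print((R0_.T@(pp-p0)).round(4).tolist(),np.degrees(R.from_matrix(R0_.T@Rr).as_rotvec()).round(1).tolist())
E
python3 t3.py .5
```

```text
[-0.0031, 0.0076, -0.0121] [-1.5, 0.5, -0.0]
[-0.006, 0.0151, -0.0223] [-2.9, 0.9, -0.1]
[-0.0089, 0.0223, -0.0307] [-4.4, 1.1, -0.2]
[-0.0115, 0.0289, -0.0373] [-5.8, 1.1, -0.5]
[-0.0137, 0.035, -0.042] [-7.3, 1.1, -0.9]
[-0.0157, 0.0402, -0.045] [-8.8, 0.9, -1.4]
[-0.0174, 0.0445, -0.0463] [-10.3, 0.6, -2.0]
[-0.0187, 0.0476, -0.0459] [-11.8, 0.2, -2.9]
[-0.0197, 0.0494, -0.0439] [-13.4, -0.2, -3.9]
[-0.0205, 0.0499, -0.0404] [-15.0, -0.7, -5.1]
```

Emit:
{"method": "play_rows", "body": {
  "offset": [
    [-0.003, 0.008, -0.012],
    [-0.006, 0.015, -0.022],
    [-0.009, 0.022, -0.031],
    [-0.012, 0.029, -0.037],
    [-0.014, 0.035, -0.042],
    [-0.016, 0.04, -0.045],
    [-0.017, 0.045, -0.046],
    [-0.019, 0.048, -0.046],
    [-0.02, 0.049, -0.044],
    [-0.021, 0.05, -0.04]
  ],
  "dr": [
    [-1.5, 0.5, 0],
    [-2.9, 0.9, -0.1],
    [-4.4, 1.1, -0.2],
    [-5.8, 1.1, -0.5],
    [-7.3, 1.1, -0.9],
    [-8.8, 0.9, -1.4],
    [-10.3, 0.6, -2],
    [-11.8, 0.2, -2.9],
    [-13.4, -0.2, -3.9],
    [-15, -0.7, -5.1]
  ],
  "hand": [255, 255, 255, 255, 255, 255, 255, 255, 255, 255]
}}

```text
clock: 9.2
eef_pos: [0.4476, -0.1039, 0.2753]
tool_rot: [2.777, -0.159, -1.279]
ft_force: [0.1, -0.8, -3.2]
opening: 0.18
```

```bash
python3 - <<'E'
from h import *
where()
E
python3 t3.py 1; python3 t2.py|head -11
```

```text
lip [ 0.6493 -0.1266  0.1936] yaw 2.2 pitch 1.2 F [ 0.1 -0.8 -3.2] op 0.18 t 9.2 q [ 0.16 -0.27 -0.93  0.81 -0.32  0.7 ]
[-0.0005, -0.002, 0.0041] [-1.6, -0.4, -1.5]
[-0.0008, -0.0059, 0.009] [-3.3, -0.7, -3.2]
[-0.001, -0.0119, 0.0146] [-5.0, -1.0, -5.1]
[-0.0013, -0.0199, 0.0207] [-6.7, -1.2, -7.3]
[-0.0017, -0.0301, 0.0271] [-8.5, -1.3, -9.6]
[-0.0025, -0.0423, 0.0338] [-10.4, -1.2, -12.2]
[-0.0039, -0.0566, 0.0405] [-12.3, -1.0, -14.9]
[-0.0061, -0.0728, 0.0472] [-14.3, -0.6, -17.8]
[-0.0092, -0.091, 0.0537] [-16.3, 0.1, -20.9]
[-0.0136, -0.1109, 0.0599] [-18.3, 0.9, -24.1]
0 [ 0.16 -0.27 -0.93  0.81 -0.32  0.7 ] lip [ 0.65  -0.127  0.194] yaw -3 pitch 0.7 roll -6.6 tcpz 0.275
1 [ 0.18 -0.27 -0.91  0.71 -0.33  0.8 ] lip [ 0.646 -0.117  0.189] yaw -1 pitch 0.1 roll -6.5 tcpz 0.273
2 [ 0.2  -0.28 -0.89  0.62 -0.35  0.91] lip [ 0.642 -0.105  0.183] yaw 1 pitch -0.5 roll -6.3 tcpz 0.269
3 [ 0.22 -0.28 -0.87  0.52 -0.36  1.02] lip [ 0.637 -0.089  0.177] yaw 4 pitch -1.0 roll -5.9 tcpz 0.265
4 [ 0.24 -0.29 -0.86  0.43 -0.37  1.13] lip [ 0.632 -0.071  0.171] yaw 6 pitch -1.5 roll -5.3 tcpz 0.26
5 [ 0.26 -0.29 -0.84  0.33 -0.38  1.23] lip [ 0.626 -0.051  0.165] yaw 9 pitch -1.8 roll -4.6 tcpz 0.255
6 [ 0.28 -0.3  -0.82  0.24 -0.4   1.34] lip [ 0.619 -0.027  0.159] yaw 12 pitch -1.9 roll -3.8 tcpz 0.25
7 [ 0.3  -0.3  -0.8   0.14 -0.41  1.45] lip [ 0.611 -0.     0.154] yaw 15 pitch -1.9 roll -2.9 tcpz 0.245
8 [ 0.32 -0.31 -0.79  0.05 -0.42  1.56] lip [0.602 0.029 0.151] yaw 19 pitch -1.5 roll -2.0 tcpz 0.241
9 [ 0.34 -0.31 -0.77 -0.05 -0.44  1.66] lip [0.592 0.06  0.149] yaw 22 pitch -1.0 roll -1.0 tcpz 0.237
10 [ 0.36 -0.32 -0.75 -0.14 -0.45  1.77] lip [0.582 0.094 0.149] yaw 26 pitch -0.1 roll -0.0 tcpz 0.234
```

Emit:
{"method": "play_rows", "body": {
  "offset": [
    [0, -0.002, 0.004],
    [-0.001, -0.006, 0.009],
    [-0.001, -0.012, 0.015],
    [-0.001, -0.02, 0.021],
    [-0.002, -0.03, 0.027],
    [-0.003, -0.042, 0.034],
    [-0.004, -0.057, 0.04],
    [-0.006, -0.073, 0.047],
    [-0.009, -0.091, 0.054],
    [-0.014, -0.111, 0.06]
  ],
  "dr": [
    [-1.6, -0.4, -1.5],
    [-3.3, -0.7, -3.2],
    [-5, -1, -5.1],
    [-6.7, -1.2, -7.3],
    [-8.5, -1.3, -9.6],
    [-10.4, -1.2, -12.2],
    [-12.3, -1, -14.9],
    [-14.3, -0.6, -17.8],
    [-16.3, 0.1, -20.9],
    [-18.3, 0.9, -24.1]
  ],
  "hand": [255, 255, 255, 255, 255, 255, 255, 255, 255, 255]
}}

```text
clock: 10.45
eef_pos: [0.3991, 0.007, 0.2336]
tool_rot: [2.614, 0.61, -1.224]
ft_force: [1.1, -0.4, -3.7]
opening: 0.174
```

```bash
python3 - <<'E'
from h import *
where();c=wcal();np.savez('w6.npz',K=c['camera_matrix'],R=c['R'],t=c['t']);im=snap('wrist','w6.png');im=snap('top','t6.png')
cv2.imwrite('pics/t6z.png',cv2.resize(im[60:250,140:340,::-1],None,fx=3,fy=3,interpolation=cv2.INTER_CUBIC))
E
```

```text
lip [0.5801 0.0955 0.1481] yaw 26.1 pitch -0.2 F [ 1.1 -0.4 -3.7] op 0.174 t 10.45 q [ 0.36 -0.32 -0.75 -0.15 -0.45  1.78]
```

View pics/w6.png

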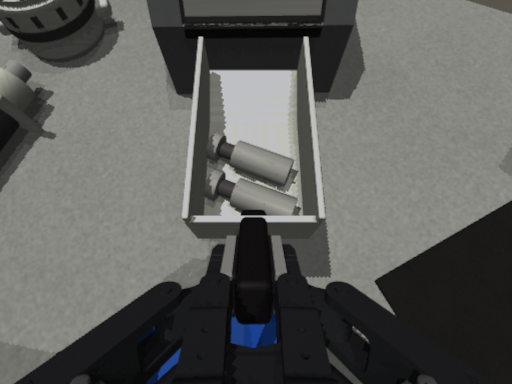

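View pics/t6z.png

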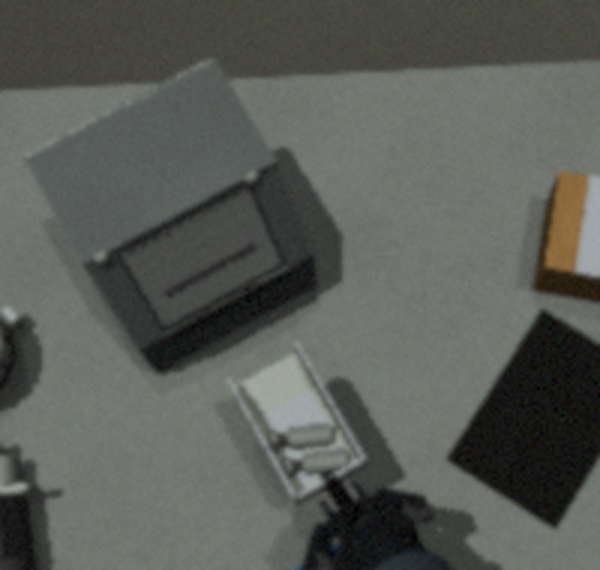

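```bash
python3 - <<'E'
import cv2
t=cv2.imread('pics/w6.png')
t=cv2.convertScaleAbs(t[0:130,130:380],alpha=1.6,beta=10)
cv2.imwrite('pics/z6.png',cv2.resize(t,None,fx=3.2,fy=3.2,interpolation=cv2.INTER_CUBIC))
E
```

```text
(no output)
```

View pics/z6.png

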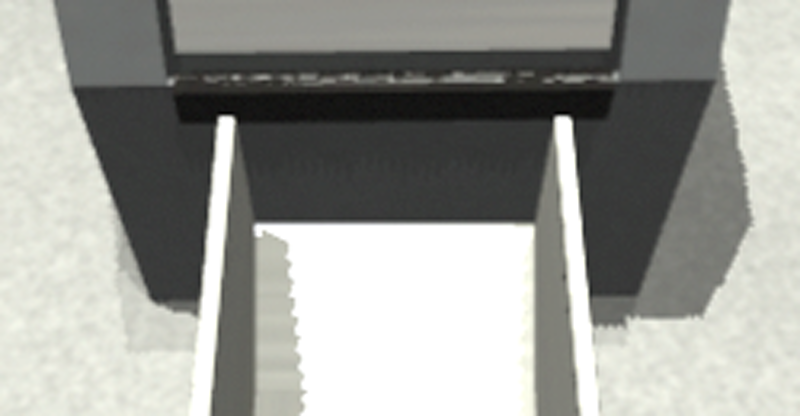

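```bash
python3 - <<'E'
from h import *
d=np.load('w6.npz');c=dict(camera_matrix=d['K'],R=d['R'],t=d['t'])
f=lambda u,v,z:onz(c,130+u/3.2,v/3.2,z)
a=f(77,88,.11);b=f(712,81,.11);print(a,b,np.linalg.norm(a-b),(a+b)/2);e=a-b;print('bin x yaw',np.degrees(np.arctan2(e[1],e[0]))-90)
# bottom corners
a=f(150,297,0);b=f(638,297,0);print(a,b,np.linalg.norm(a-b),(a+b)/2)
# wall tips of scoop
for p in((217,117),(572,117)):print(f(*p,.148+.035))
a=f(170,52,.115);b=f(613,50,.115);print('flap',a,b,np.linalg.norm(a-b),(a+b)/2)
E
```

```text
[0.61776292 0.23477269 0.11      ] [0.7158962  0.04215505 0.11      ] 0.21617515208653876 [0.66682956 0.13846387 0.11      ]
bin x yaw 26.997566674724283
[6.19278693e-01 2.38505959e-01 5.55111512e-17] [7.16521571e-01 4.05672658e-02 5.55111512e-17] 0.22053549247534093 [6.67900132e-01 1.39536612e-01 5.55111512e-17]
[0.56111312 0.13191656 0.183     ]
[0.59699828 0.05880386 0.183     ]
flap [0.64130588 0.21085475 0.115     ] [0.70828944 0.07645976 0.115     ] 0.1501626148994478 [0.67479766 0.14365726 0.115     ]
```

```bash
cat > t7.py <<'E'
from h import *; from kin3 import *
import sys
YAW=26.5;SILL=np.array([.667,.139,0]);A=np.array([np.cos(np.radians(YAW)),np.sin(np.radians(YAW)),0])
def binpose(dx,z,pi): l=SILL+A*dx;l[2]=z;return pose(l,YAW,pi)
def go(wps):
    # wps: (dx,z,pitch) for each row
    p0,R0_,s=cur();q=s['q']
    for w in wps:
        pp,Rr=binpose(*w)
        r=least_squares(f,np.clip(q,lo+1e-4,hi-1e-4),args=(pp,Rr),bounds=(lo,hi));dq=r.x-q;q=r.x
        print((R0_.T@(pp-p0)).round(4).tolist(),np.degrees(R.from_matrix(R0_.T@Rr).as_rotvec()).round(1).tolist(),'q',q.round(2),round(r.cost,3),np.abs(dq/.125/np.array([2.57,2.57,3.14,3.14,3.14,3.14])).max().round(2))
def bw():
    p,Rm,s=cur();l=p+Rm@Lip-SILL;print('lip dx',(l@A).round(4),'lat',(l@[-A[1],A[0],0]).round(4),'z',l[2].round(4));where()
E
python3 - <<'E'
from t7 import *
bw();go([(x,z,p) for x,z,p in zip(np.linspace(-.085,-.025,10),np.linspace(.148,.145,10),[.5,1,1.5,2,2.5,3,3,3,3,3])])
E
```

```text
lip dx -0.0968 lat -0.0003 z 0.1488
lip [0.5805 0.0955 0.1488] yaw 26.1 pitch -0.1 F [-1.  -0.6 -3.4] op 0.179 t 10.55 q [ 0.36 -0.32 -0.75 -0.14 -0.45  1.77]
[0.0092, 0.0005, -0.0065] [-0.3, 0.6, -0.1] q [ 0.36 -0.29 -0.74 -0.17 -0.43  1.8 ] 0.0 0.09
[0.0147, 0.0005, -0.0097] [-0.3, 1.1, -0.1] q [ 0.36 -0.28 -0.74 -0.17 -0.41  1.81] 0.0 0.06
[0.0201, 0.0005, -0.0129] [-0.3, 1.6, -0.1] q [ 0.36 -0.26 -0.74 -0.18 -0.38  1.82] 0.0 0.05
[0.0256, 0.0005, -0.0162] [-0.3, 2.1, -0.1] q [ 0.36 -0.25 -0.73 -0.2  -0.36  1.83] 0.0 0.05
[0.031, 0.0004, -0.0194] [-0.3, 2.6, -0.1] q [ 0.36 -0.24 -0.73 -0.21 -0.34  1.84] 0.0 0.05
[0.0365, 0.0004, -0.0226] [-0.3, 3.1, -0.1] q [ 0.36 -0.22 -0.73 -0.22 -0.32  1.86] 0.0 0.05
[0.0411, 0.0004, -0.0275] [-0.3, 3.1, -0.1] q [ 0.36 -0.21 -0.72 -0.22 -0.32  1.85] 0.0 0.05
[0.0456, 0.0003, -0.0324] [-0.3, 3.1, -0.1] q [ 0.37 -0.19 -0.71 -0.22 -0.31  1.85] 0.0 0.05
[0.0501, 0.0003, -0.0373] [-0.3, 3.1, -0.1] q [ 0.37 -0.18 -0.7  -0.21 -0.3   1.84] 0.0 0.04
[0.0546, 0.0003, -0.0422] [-0.3, 3.1, -0.1] q [ 0.37 -0.16 -0.69 -0.21 -0.3   1.84] 0.0 0.04
```

Emit:
{"method": "play_rows", "body": {
  "offset": [
    [0.009, 0, -0.007],
    [0.015, 0, -0.01],
    [0.02, 0, -0.013],
    [0.026, 0, -0.016],
    [0.031, 0, -0.019],
    [0.037, 0, -0.023],
    [0.041, 0, -0.028],
    [0.046, 0, -0.032],
    [0.05, 0, -0.037],
    [0.055, 0, -0.042]
  ],
  "dr": [
    [-0.3, 0.6, 0],
    [-0.3, 1.1, 0],
    [-0.3, 1.6, 0],
    [-0.3, 2.1, 0],
    [-0.3, 2.6, 0],
    [-0.3, 3.1, 0],
    [-0.3, 3.1, 0],
    [-0.3, 3.1, 0],
    [-0.3, 3.1, 0],
    [-0.3, 3.1, 0]
  ],
  "hand": [255, 255, 255, 255, 255, 255, 255, 255, 255, 255]
}}

```text
clock: 11.8
eef_pos: [0.4626, 0.0368, 0.2215]
tool_rot: [2.658, 0.619, -1.144]
ft_force: [-0.1, 0.5, -3.7]
opening: 0.179
```

```bash
python3 - <<'E'
from t7 import *
bw();go([(x,.145,3) for x in np.linspace(-.02,.06,10)])
im=snap('wrist','w7.png');im=snap('top','t7.png')
cv2.imwrite('pics/t7z.png',cv2.resize(im[60:250,140:340,::-1],None,fx=3,fy=3,interpolation=cv2.INTER_CUBIC))
E
```

```text
lip dx -0.0222 lat -0.002 z 0.1486
lip [0.648  0.1273 0.1486] yaw 26.4 pitch 3.4 F [-0.1  0.5 -3.7] op 0.179 t 11.8 q [ 0.38 -0.16 -0.7  -0.2  -0.29  1.82]
[0.0035, -0.001, -0.0005] [-0.1, -0.4, -0.3] q [ 0.37 -0.15 -0.69 -0.21 -0.29  1.84] 0.0 0.04
[0.0096, -0.0011, -0.0069] [-0.1, -0.4, -0.3] q [ 0.38 -0.13 -0.67 -0.21 -0.29  1.83] 0.0 0.06
[0.0157, -0.0011, -0.0134] [-0.1, -0.4, -0.3] q [ 0.38 -0.12 -0.66 -0.2  -0.28  1.82] 0.0 0.06
[0.0218, -0.0011, -0.0198] [-0.1, -0.4, -0.3] q [ 0.38 -0.1  -0.65 -0.2  -0.28  1.82] 0.0 0.06
[0.0279, -0.0012, -0.0263] [-0.1, -0.4, -0.3] q [ 0.39 -0.08 -0.63 -0.19 -0.27  1.81] 0.0 0.05
[0.034, -0.0012, -0.0328] [-0.1, -0.4, -0.3] q [ 0.39 -0.06 -0.62 -0.19 -0.27  1.81] 0.0 0.05
[0.0401, -0.0012, -0.0392] [-0.1, -0.4, -0.3] q [ 0.39 -0.05 -0.61 -0.18 -0.26  1.8 ] 0.0 0.05
[0.0462, -0.0013, -0.0457] [-0.1, -0.4, -0.3] q [ 0.39 -0.03 -0.59 -0.18 -0.26  1.79] 0.0 0.05
[0.0523, -0.0013, -0.0521] [-0.1, -0.4, -0.3] q [ 0.4  -0.01 -0.58 -0.18 -0.26  1.79] 0.0 0.05
[0.0584, -0.0014, -0.0586] [-0.1, -0.4, -0.3] q [ 0.4   0.   -0.56 -0.17 -0.26  1.78] 0.0 0.05
```

View pics/w7.png

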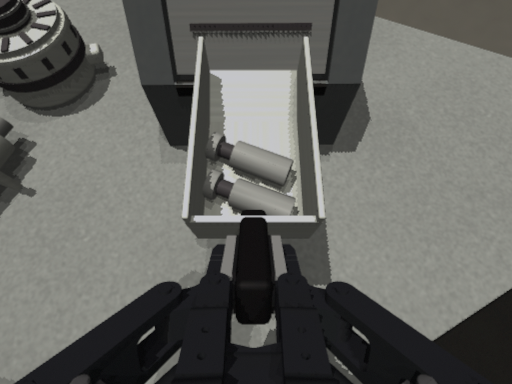

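View pics/t7z.png

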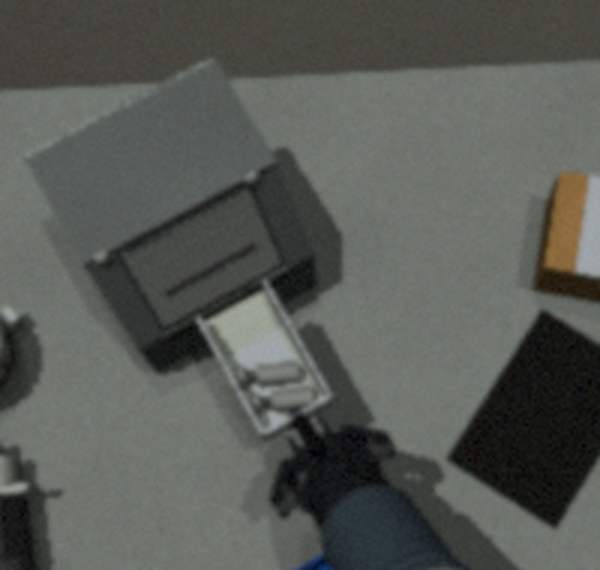

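Emit:
{"method": "play_rows", "body": {
  "offset": [
    [0.004, -0.001, -0.001],
    [0.01, -0.001, -0.007],
    [0.016, -0.001, -0.013],
    [0.022, -0.001, -0.02],
    [0.028, -0.001, -0.026],
    [0.034, -0.001, -0.033],
    [0.04, -0.001, -0.039],
    [0.046, -0.001, -0.046],
    [0.052, -0.001, -0.052],
    [0.058, -0.001, -0.059]
  ],
  "dr": [
    [0, -0.4, -0.3],
    [0, -0.4, -0.3],
    [0, -0.4, -0.3],
    [0, -0.4, -0.3],
    [0, -0.4, -0.3],
    [0, -0.4, -0.3],
    [0, -0.4, -0.3],
    [0, -0.4, -0.3],
    [0, -0.4, -0.3],
    [0, -0.4, -0.3]
  ],
  "hand": [255, 255, 255, 255, 255, 255, 255, 255, 255, 255]
}}

```text
clock: 13.15
eef_pos: [0.5362, 0.0743, 0.2195]
tool_rot: [2.653, 0.625, -1.156]
ft_force: [-0.0, -1.3, -5.1]
opening: 0.18
```

```bash
python3 - <<'E'
from t7 import *
bw();im=snap('wrist','w8.png');im=snap('top','t8.png')
cv2.imwrite('pics/t8z.png',cv2.resize(im[60:250,140:340,::-1],None,fx=3,fy=3,interpolation=cv2.INTER_CUBIC))
E
```

```text
lip dx 0.0598 lat -0.0003 z 0.145
lip [0.7207 0.1654 0.145 ] yaw 26.4 pitch 2.9 F [-0.  -1.3 -5.1] op 0.18 t 13.15 q [ 0.4   0.   -0.56 -0.18 -0.26  1.79]
```

View pics/w8.png

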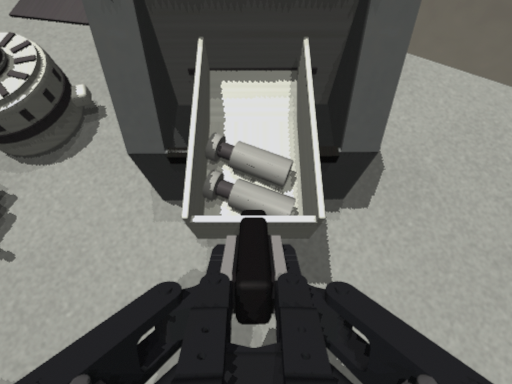

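View pics/t8z.png

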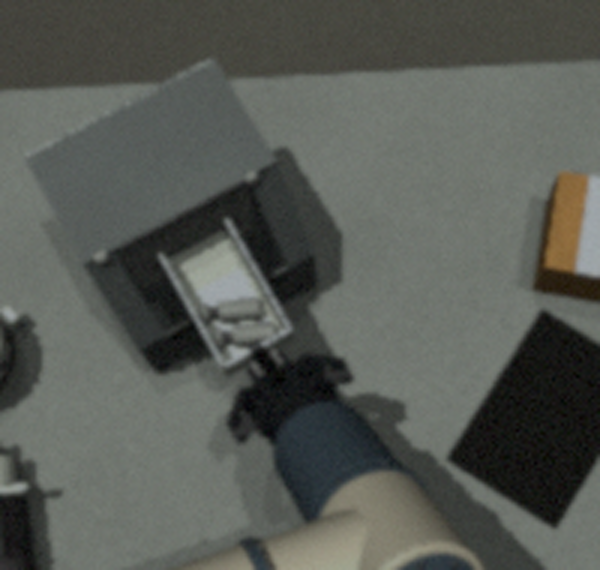

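```bash
python3 - <<'E'
from t7 import *
t=np.linspace(.1,1,10);go([(.06+.004*k,.145-.028*k,3-30*k) for k in t])
E
```

```text
[-0.0025, -0.0004, -0.008] [-0.1, -3.0, 0.1] q [ 0.41  0.01 -0.53 -0.11 -0.34  1.72] 0.0 0.19
[-0.0046, -0.0004, -0.017] [-0.1, -6.0, 0.1] q [ 0.41  0.02 -0.48 -0.08 -0.43  1.68] 0.0 0.23
[-0.0062, -0.0004, -0.0261] [-0.1, -9.0, 0.1] q [ 0.41  0.04 -0.42 -0.06 -0.52  1.66] 0.0 0.23
[-0.0071, -0.0004, -0.0355] [-0.1, -12.0, 0.1] q [ 0.42  0.06 -0.37 -0.04 -0.61  1.65] 0.0 0.23
[-0.0075, -0.0004, -0.045] [-0.1, -15.0, 0.1] q [ 0.42  0.08 -0.3  -0.03 -0.7   1.64] 0.0 0.23
[-0.0073, -0.0004, -0.0547] [-0.0, -18.0, 0.1] q [ 0.42  0.11 -0.24 -0.03 -0.79  1.63] 0.0 0.23
[-0.0065, -0.0004, -0.0644] [-0.0, -21.0, 0.1] q [ 0.42  0.14 -0.17 -0.02 -0.87  1.62] 0.0 0.22
[-0.0051, -0.0004, -0.0742] [-0.0, -24.0, 0.1] q [ 0.42  0.18 -0.1  -0.02 -0.96  1.62] 0.0 0.22
[-0.0031, -0.0004, -0.084] [-0.0, -27.0, 0.1] q [ 0.43  0.21 -0.03 -0.01 -1.05  1.61] 0.0 0.22
[-0.0006, -0.0004, -0.0939] [-0.0, -30.0, 0.1] q [ 0.43  0.25  0.04 -0.01 -1.13  1.61] 0.0 0.22
```

Emit:
{"method": "play_rows", "body": {
  "offset": [
    [-0.002, 0, -0.008],
    [-0.005, 0, -0.017],
    [-0.006, 0, -0.026],
    [-0.007, 0, -0.036],
    [-0.008, 0, -0.045],
    [-0.007, 0, -0.055],
    [-0.007, 0, -0.064],
    [-0.005, 0, -0.074],
    [-0.003, 0, -0.084],
    [-0.001, 0, -0.094]
  ],
  "dr": [
    [0, -3, 0],
    [0, -6, 0],
    [0, -9, 0],
    [0, -12, 0],
    [0, -15, 0],
    [0, -18, 0],
    [0, -21, 0],
    [0, -24, 0],
    [0, -27, 0],
    [0, -30, 0]
  ],
  "hand": [255, 255, 255, 255, 255, 255, 255, 255, 255, 255]
}}

```text
clock: 14.5
eef_pos: [0.5973, 0.1046, 0.285]
tool_rot: [2.198, 0.518, -1.75]
ft_force: [0.3, -0.4, -2.9]
opening: 0.179
```

```bash
python3 - <<'E'
from t7 import *
bw();t=np.linspace(.1,1,10);go([(.064,.117-.027*k,-27-28*k) for k in t])
E
```

```text
lip dx 0.0633 lat -0.0002 z 0.1177
lip [0.7237 0.167  0.1177] yaw 26.4 pitch -27.0 F [ 0.3 -0.4 -2.9] op 0.179 t 14.5 q [ 0.43  0.25  0.04 -0.01 -1.13  1.61]
[-0.0011, -0.0005, -0.0094] [-0.1, -2.8, 0.1] q [ 0.43  0.29  0.11 -0.01 -1.21  1.61] 0.0 0.19
[-0.0027, -0.0005, -0.0187] [-0.0, -5.6, 0.1] q [ 0.43  0.33  0.18 -0.   -1.29  1.6 ] 0.0 0.2
[-0.0037, -0.0005, -0.0281] [-0.0, -8.4, 0.1] q [ 0.43  0.38  0.26 -0.   -1.37  1.6 ] 0.0 0.2
[-0.0043, -0.0005, -0.0377] [-0.0, -11.2, 0.1] q [ 0.43  0.42  0.33 -0.   -1.45  1.6 ] 0.0 0.2
[-0.0044, -0.0005, -0.0475] [-0.0, -14.0, 0.1] q [ 0.43  0.47  0.41  0.   -1.53  1.6 ] 0.0 0.21
[-0.0039, -0.0005, -0.0573] [-0.0, -16.8, 0.1] q [ 0.43  0.52  0.5   0.   -1.61  1.6 ] 0.0 0.21
[-0.003, -0.0005, -0.0673] [-0.0, -19.6, 0.1] q [ 0.44  0.57  0.59  0.   -1.7   1.6 ] 0.0 0.23
[-0.0015, -0.0005, -0.0773] [-0.0, -22.4, 0.1] q [ 0.44  0.63  0.68  0.   -1.78  1.6 ] 0.0 0.24
[0.0005, -0.0005, -0.0874] [-0.0, -25.2, 0.1] q [ 0.44  0.69  0.79  0.01 -1.88  1.6 ] 0.0 0.27
[0.003, -0.0005, -0.0975] [-0.0, -28.0, 0.1] q [ 0.44  0.76  0.9   0.01 -1.98  1.6 ] 0.0 0.3
```

Emit:
{"method": "play_rows", "body": {
  "offset": [
    [-0.001, 0, -0.009],
    [-0.003, 0, -0.019],
    [-0.004, 0, -0.028],
    [-0.004, 0, -0.038],
    [-0.004, 0, -0.048],
    [-0.004, 0, -0.057],
    [-0.003, 0, -0.067],
    [-0.002, 0, -0.077],
    [0.001, 0, -0.087],
    [0.003, 0, -0.098]
  ],
  "dr": [
    [0, -2.8, 0],
    [0, -5.6, 0],
    [0, -8.4, 0],
    [0, -11.2, 0],
    [0, -14, 0],
    [0, -16.8, 0],
    [0, -19.6, 0],
    [0, -22.4, 0],
    [0, -25.2, 0],
    [0, -28, 0]
  ],
  "hand": [255, 255, 255, 255, 255, 255, 255, 255, 255, 255]
}}

```text
clock: 15.75
eef_pos: [0.684, 0.1475, 0.3045]
tool_rot: [1.676, 0.396, -2.179]
ft_force: [-0.6, 0.2, -0.5]
opening: 0.183
```

```bash
python3 - <<'E'
from t7 import *
bw();im=snap('wrist','w9.png');im=snap('scene','s9.png')
cv2.imwrite('pics/s9z.png',cv2.resize(im[140:350,120:340,::-1],None,fx=2.6,fy=2.6,interpolation=cv2.INTER_CUBIC))
E
```

```text
lip dx 0.0656 lat -0.0005 z 0.0907
lip [0.7259 0.1679 0.0907] yaw 26.5 pitch -54.9 F [-0.6  0.2 -0.5] op 0.183 t 15.75 q [ 0.44  0.76  0.91  0.01 -1.98  1.6 ]
```

View pics/w9.png

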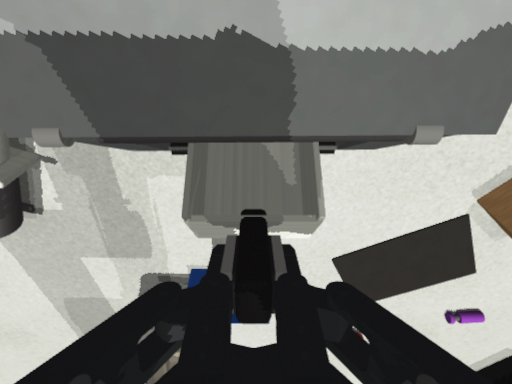

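View pics/s9z.png

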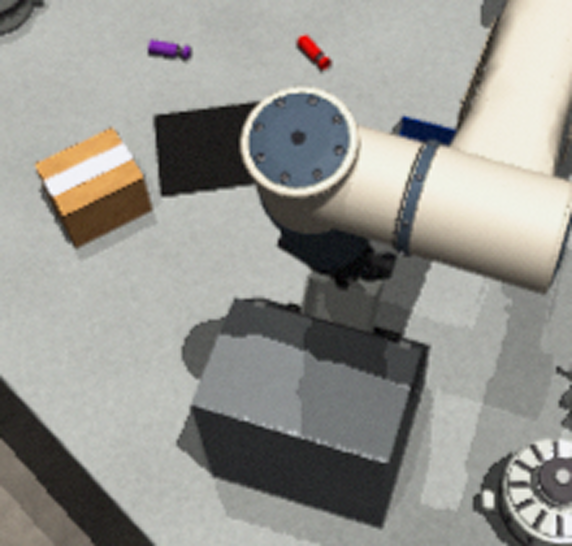

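```bash
python3 - <<'E'
from t7 import *
t=[0,-.15,-.15,0]+list(np.linspace(1/6,1,6));go([(.064,.09+.027*k,-55+28*k) for k in t])
E
```

```text
[-0.0022, -0.0003, 0.0026] [0.0, 0.1, 0.1] q [ 0.44  0.76  0.9   0.01 -1.98  1.6 ] 0.0 0.02
[-0.0051, -0.0003, -0.013] [0.0, -4.1, 0.1] q [ 0.44  0.88  1.13  0.01 -2.15  1.6 ] 0.0 0.57
[-0.0051, -0.0003, -0.013] [0.0, -4.1, 0.1] q [ 0.44  0.88  1.13  0.01 -2.15  1.6 ] 0.0 0.0
[-0.0022, -0.0003, 0.0026] [0.0, 0.1, 0.1] q [ 0.44  0.76  0.9   0.01 -1.98  1.6 ] 0.0 0.57
[0.0023, -0.0003, 0.0193] [0.0, 4.7, 0.1] q [ 0.44  0.65  0.72  0.   -1.81  1.6 ] 0.0 0.48
[0.008, -0.0003, 0.0352] [0.0, 9.4, 0.1] q [ 0.44  0.56  0.56  0.   -1.67  1.6 ] 0.0 0.41
[0.0148, -0.0003, 0.0502] [0.0, 14.1, 0.1] q [ 0.43  0.47  0.41  0.   -1.53  1.6 ] 0.0 0.36
[0.0227, -0.0003, 0.0643] [0.0, 18.7, 0.1] q [ 0.43  0.39  0.28 -0.   -1.4   1.6 ] 0.0 0.34
[0.0317, -0.0003, 0.0773] [-0.0, 23.4, 0.1] q [ 0.43  0.32  0.16 -0.   -1.26  1.6 ] 0.0 0.34
[0.0415, -0.0003, 0.0892] [-0.0, 28.1, 0.1] q [ 0.43  0.25  0.04 -0.01 -1.13  1.61] 0.0 0.34
```

Emit:
{"method": "play_rows", "body": {
  "offset": [
    [-0.003, 0, -0.003],
    [-0.005, 0, -0.011],
    [-0.005, 0, -0.011],
    [-0.002, 0, 0.002],
    [0.002, 0, 0.019],
    [0.008, 0, 0.035],
    [0.015, 0, 0.05],
    [0.023, 0, 0.064],
    [0.032, 0, 0.077],
    [0.042, 0, 0.089]
  ],
  "dr": [
    [0, -1.5, 0],
    [0, -3.5, 0],
    [0, -3.5, 0],
    [0, 0, 0],
    [0, 4.7, 0],
    [0, 9.4, 0],
    [0, 14.1, 0],
    [0, 18.7, 0],
    [0, 23.4, 0],
    [0, 28, 0]
  ],
  "hand": [255, 255, 255, 255, 255, 255, 255, 255, 255, 255]
}}

```text
clock: 17.1
eef_pos: [0.5947, 0.1032, 0.287]
tool_rot: [2.204, 0.519, -1.743]
ft_force: [-0.6, 0.4, -1.5]
opening: 0.176
```

```bash
python3 - <<'E'
from t7 import *
bw();snap('wrist','w10.png')
t=np.linspace(.1,1,10);go([(.064-.004*k,.117+.03*k,-27+27*k) for k in t])
E
```

```text
lip dx 0.0614 lat -0.0004 z 0.1206
lip [0.7221 0.166  0.1206] yaw 26.4 pitch -26.7 F [-0.6  0.4 -1.5] op 0.176 t 17.1 q [ 0.43  0.24  0.03 -0.01 -1.13  1.61]
[0.0046, -0.0003, 0.0022] [-0.1, 2.4, 0.1] q [ 0.43  0.22 -0.02 -0.01 -1.06  1.61] 0.0 0.18
[0.0069, -0.0003, 0.0108] [-0.1, 5.1, 0.1] q [ 0.42  0.18 -0.09 -0.01 -0.98  1.61] 0.0 0.19
[0.0096, -0.0003, 0.0191] [-0.1, 7.8, 0.1] q [ 0.42  0.15 -0.15 -0.02 -0.9   1.62] 0.0 0.2
[0.0127, -0.0002, 0.0271] [-0.1, 10.5, 0.1] q [ 0.42  0.12 -0.21 -0.02 -0.83  1.62] 0.0 0.2
[0.0162, -0.0002, 0.0348] [-0.1, 13.2, 0.1] q [ 0.42  0.09 -0.27 -0.03 -0.75  1.63] 0.0 0.2
[0.02, -0.0002, 0.0422] [-0.1, 15.9, 0.1] q [ 0.42  0.07 -0.32 -0.04 -0.67  1.64] 0.0 0.2
[0.0242, -0.0002, 0.0492] [-0.1, 18.6, 0.1] q [ 0.41  0.05 -0.38 -0.05 -0.59  1.65] 0.0 0.2
[0.0288, -0.0001, 0.056] [-0.1, 21.3, 0.1] q [ 0.41  0.03 -0.43 -0.06 -0.51  1.66] 0.0 0.2
[0.0337, -0.0001, 0.0623] [-0.1, 24.0, 0.1] q [ 0.41  0.01 -0.48 -0.08 -0.43  1.68] 0.0 0.2
[0.0388, -0.0001, 0.0683] [-0.1, 26.7, 0.1] q [ 0.41  0.   -0.52 -0.11 -0.35  1.71] 0.0 0.2
```

View pics/w10.png

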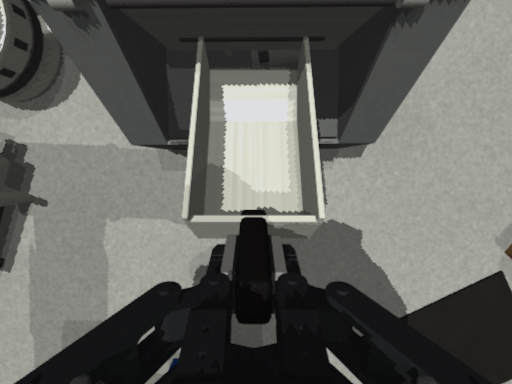

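Emit:
{"method": "play_rows", "body": {
  "offset": [
    [0.005, 0, 0.002],
    [0.007, 0, 0.011],
    [0.01, 0, 0.019],
    [0.013, 0, 0.027],
    [0.016, 0, 0.035],
    [0.02, 0, 0.042],
    [0.024, 0, 0.049],
    [0.029, 0, 0.056],
    [0.034, 0, 0.062],
    [0.039, 0, 0.068]
  ],
  "dr": [
    [0, 2.4, 0],
    [0, 5.1, 0],
    [0, 7.8, 0],
    [0, 10.5, 0],
    [0, 13.2, 0],
    [0, 15.9, 0],
    [0, 18.6, 0],
    [0, 21.3, 0],
    [0, 24, 0],
    [0, 26.7, 0]
  ],
  "hand": [255, 255, 255, 255, 255, 255, 255, 255, 255, 255]
}}

```text
clock: 18.4
eef_pos: [0.5432, 0.0776, 0.2331]
tool_rot: [2.612, 0.615, -1.222]
ft_force: [-1.6, 0.1, -2.9]
opening: 0.182
```

```bash
python3 - <<'E'
from t7 import *
bw();snap('wrist','w11.png');t=np.linspace(.1,1,10);go([(.06-.155*k,.147+.003*k,0) for k in t])
E
```

```text
lip dx 0.0633 lat -0.0005 z 0.1478
lip [0.7239 0.1668 0.1478] yaw 26.4 pitch -0.1 F [-1.6  0.1 -2.9] op 0.182 t 18.4 q [ 0.41  0.01 -0.51 -0.11 -0.36  1.71]
[-0.0118, -0.0003, 0.0129] [-0.2, 0.2, 0.0] q [ 0.4  -0.03 -0.55 -0.11 -0.35  1.72] 0.0 0.11
[-0.022, -0.0003, 0.0246] [-0.2, 0.2, 0.0] q [ 0.4  -0.06 -0.57 -0.12 -0.36  1.73] 0.0 0.09
[-0.0321, -0.0002, 0.0363] [-0.2, 0.2, 0.0] q [ 0.4  -0.09 -0.6  -0.12 -0.36  1.73] 0.0 0.1
[-0.0423, -0.0002, 0.048] [-0.2, 0.2, 0.0] q [ 0.39 -0.12 -0.62 -0.12 -0.37  1.74] 0.0 0.1
[-0.0524, -0.0002, 0.0597] [-0.2, 0.2, 0.0] q [ 0.39 -0.15 -0.64 -0.13 -0.38  1.75] 0.0 0.1
[-0.0626, -0.0002, 0.0715] [-0.2, 0.2, 0.0] q [ 0.38 -0.18 -0.67 -0.13 -0.39  1.76] 0.0 0.1
[-0.0727, -0.0002, 0.0832] [-0.2, 0.2, 0.0] q [ 0.38 -0.21 -0.69 -0.14 -0.41  1.76] 0.0 0.1
[-0.0829, -0.0001, 0.0949] [-0.2, 0.2, 0.0] q [ 0.37 -0.25 -0.71 -0.14 -0.42  1.77] 0.0 0.1
[-0.0931, -0.0001, 0.1066] [-0.2, 0.2, 0.0] q [ 0.36 -0.28 -0.72 -0.15 -0.44  1.78] 0.0 0.11
[-0.1032, -0.0001, 0.1183] [-0.2, 0.2, 0.0] q [ 0.35 -0.32 -0.74 -0.16 -0.46  1.8 ] 0.0 0.11
```

View pics/w11.png

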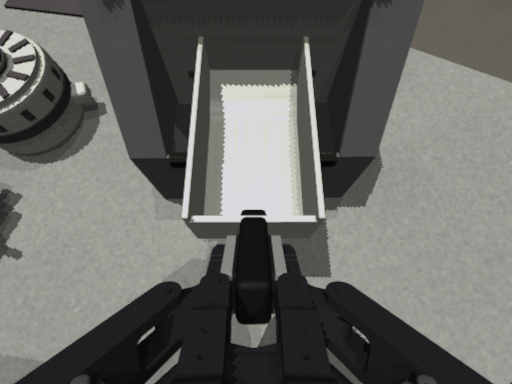

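Emit:
{"method": "play_rows", "body": {
  "offset": [
    [-0.012, 0, 0.013],
    [-0.022, 0, 0.025],
    [-0.032, 0, 0.036],
    [-0.042, 0, 0.048],
    [-0.052, 0, 0.06],
    [-0.063, 0, 0.072],
    [-0.073, 0, 0.083],
    [-0.083, 0, 0.095],
    [-0.093, 0, 0.107],
    [-0.103, 0, 0.118]
  ],
  "dr": [
    [0, 0, 0],
    [0, 0, 0],
    [0, 0, 0],
    [0, 0, 0],
    [0, 0, 0],
    [0, 0, 0],
    [0, 0, 0],
    [0, 0, 0],
    [0, 0, 0],
    [0, 0, 0]
  ],
  "hand": [255, 255, 255, 255, 255, 255, 255, 255, 255, 255]
}}

```text
clock: 19.7
eef_pos: [0.4036, 0.0082, 0.2367]
tool_rot: [2.609, 0.615, -1.226]
ft_force: [0.5, -0.2, -1.0]
opening: 0.18
```

```bash
python3 - <<'E'
from t7 import *
bw();snap('wrist','w12.png');im=snap('top','t12.png')
# candidate placement poses
mat=np.array([.5355,-.2243])
for yaw in(-36.8,-53,-62,143.2,-127,53):
    a=np.array([np.cos(np.radians(yaw)),np.sin(np.radians(yaw))])
    l=np.r_[mat+a*.070,.023]; lu=l+[0,0,.05]
    print(yaw,[q.round(2) for q in sols(*pose(l,yaw,0),n=25)],[q.round(2) for q in sols(*pose(lu,yaw,0),n=25)])
E
```

```text
lip dx -0.0929 lat -0.0002 z 0.1506
lip [0.5839 0.0973 0.1506] yaw 26.4 pitch -0.3 F [ 0.5 -0.2 -1. ] op 0.18 t 19.7 q [ 0.35 -0.31 -0.73 -0.16 -0.47  1.79]
-36.8 [] []
-53 [] [array([ 0.14,  0.05, -1.05,  1.45, -0.6 , -0.8 ])]
-62 [array([ 0.2 ,  0.22, -1.01,  1.44, -0.67, -1.03])] [array([ 0.29,  0.14, -0.94,  1.19, -0.75, -0.81])]
143.2 [array([-0.32,  1.16,  1.2 , -0.27, -2.26, -2.  ])] [array([-0.32,  1.16,  1.33, -0.3 , -2.39, -2.05])]
-127 [array([ 0.23,  0.76,  0.1 ,  0.42, -1.49, -1.04])] [array([ 0.23,  0.72,  0.15,  0.42, -1.58, -1.  ])]
53 [array([-0.75,  0.53,  0.07, -0.73, -1.29, -2.76])] [array([-0.75,  0.47,  0.12, -0.71, -1.37, -2.84])]
```

View pics/t12.png

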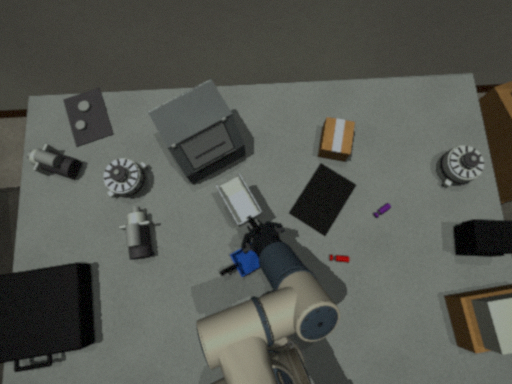

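View pics/w12.png

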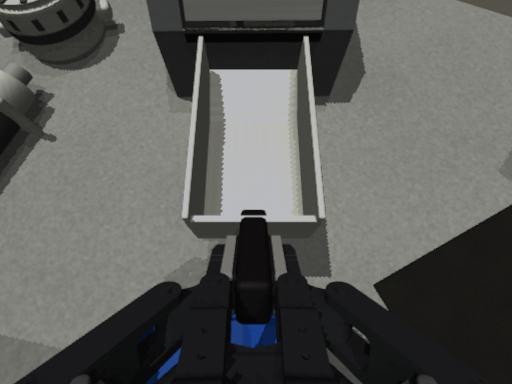

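```bash
cat > t13.py <<'E'
from h import *; from kin3 import *
mat=np.array([.5355,-.2243]);H=.069
def place(yaw,dz):
    a=np.array([np.cos(np.radians(yaw)),np.sin(np.radians(yaw))]);return pose(np.r_[mat+a*H,.023+dz],yaw,0)
if __name__=='__main__':
    p,Rm,s=cur()
    for y in(-56,-58,-60,-62):
        print(y,[[q.round(2) for q in sols(*place(y,d),n=20)] for d in(0,.1)])
    qb=sols(*place(-60,.1),n=30)[0]; np.save('qb.npy',qb)
    for i in range(0,21,2):
        u=i/20;q=s['q']+(qb-s['q'])*u; q[1]-=.35*np.sin(np.pi*u)
        pp,Rr=fk(q);Sc=Rr@toolR(0,40,1).T;fw=Sc[:,0]
        print(i,q.round(2),'lip',(pp+Rr@Lip).round(3),'yaw %.0f pitch %.1f roll %.1f'%(np.degrees(np.arctan2(fw[1],fw[0])),np.degrees(np.arcsin(fw[2])),np.degrees(np.arcsin(Sc[2,1]))),'tcp',pp.round(3),'grip',(pp+Rr[:,0]*.054).round(3))
E
python3 t13.py
```

```text
-56 [[array([ 0.06,  0.17, -1.08,  1.69, -0.59, -1.06])], [array([ 0.31,  0.01, -0.92,  1.1 , -0.76, -0.59])]]
-58 [[array([ 0.11,  0.18, -1.06,  1.6 , -0.62, -1.05])], [array([ 0.33,  0.03, -0.9 ,  1.07, -0.79, -0.61])]]
-60 [[array([ 0.16,  0.2 , -1.04,  1.51, -0.65, -1.04])], [array([ 0.34,  0.05, -0.88,  1.04, -0.82, -0.62])]]
-62 [[array([ 0.2 ,  0.22, -1.01,  1.44, -0.67, -1.03])], [array([ 0.36,  0.07, -0.85,  1.01, -0.85, -0.64])]]
0 [ 0.35 -0.31 -0.73 -0.16 -0.47  1.79] lip [0.584 0.097 0.151] yaw 26 pitch -0.3 roll 0.1 tcp [0.404 0.008 0.237] grip [0.434 0.024 0.195]
2 [ 0.35 -0.38 -0.74 -0.04 -0.5   1.55] lip [0.586 0.054 0.182] yaw 19 pitch 0.5 roll 2.7 tcp [ 0.396 -0.013  0.265] grip [ 0.428 -0.     0.224]
4 [ 0.35 -0.45 -0.76  0.08 -0.54  1.31] lip [0.586 0.009 0.209] yaw 10 pitch 1.0 roll 5.4 tcp [ 0.388 -0.035  0.29 ] grip [ 0.422 -0.024  0.249]
6 [ 0.35 -0.49 -0.77  0.2  -0.58  1.07] lip [ 0.584 -0.039  0.228] yaw 1 pitch 1.0 roll 7.9 tcp [ 0.382 -0.055  0.309] grip [ 0.417 -0.048  0.269]
8 [ 0.35 -0.5  -0.79  0.32 -0.61  0.83] lip [ 0.582 -0.086  0.237] yaw -8 pitch
[... 276 characters left out ...]
0.173  0.224] yaw -26 pitch -3.2 roll 10.6 tcp [ 0.393 -0.1    0.319] grip [ 0.425 -0.107  0.276]
14 [ 0.35 -0.34 -0.83  0.68 -0.72  0.1 ] lip [ 0.574 -0.21   0.205] yaw -36 pitch -4.4 roll 8.8 tcp [ 0.408 -0.107  0.304] grip [ 0.438 -0.12   0.26 ]
16 [ 0.35 -0.23 -0.85  0.8  -0.75 -0.14] lip [ 0.572 -0.242  0.18 ] yaw -45 pitch -4.5 roll 5.9 tcp [ 0.428 -0.111  0.28 ] grip [ 0.453 -0.13   0.236]
18 [ 0.35 -0.1  -0.86  0.92 -0.79 -0.38] lip [ 0.571 -0.266  0.152] yaw -53 pitch -3.0 roll 2.7 tcp [ 0.449 -0.111  0.247] grip [ 0.471 -0.136  0.204]
20 [ 0.34  0.05 -0.88  1.04 -0.82 -0.62] lip [ 0.57  -0.284  0.123] yaw -60 pitch 0.0 roll 0.0 tcp [ 0.47  -0.109  0.208] grip [ 0.487 -0.139  0.167]
```

```bash
cat > t14.py <<'E'
from h import *; from kin3 import *
import sys
qs=np.array([ .3502,-.3134,-.7343,-.1572,-.4652,1.7948]);
import os
p,Rm,s=cur()
if not os.path.exists('qs.npy'): np.save('qs.npy',s['q'])
qs=np.load('qs.npy');qb=np.load('qb.npy');a=int(sys.argv[1])
p0,R0_=fk(s['q'])
for i in range(a+1,a+11):
    u=i/20;q=qs+(qb-qs)*u; q[1]-=.35*np.sin(np.pi*u);pp,Rr=fk(q)
    print((R0_.T@(pp-p0)).round(3).tolist(),np.degrees(R.from_matrix(R0_.T@Rr).as_rotvec()).round(1).tolist())
E
python3 t14.py 0
```

```text
[-0.016, 0.008, -0.003] [3.8, 0.4, 1.5]
[-0.032, 0.016, -0.005] [7.7, 1.0, 3.1]
[-0.048, 0.023, -0.007] [11.6, 1.5, 4.7]
[-0.062, 0.031, -0.008] [15.7, 2.1, 6.4]
[-0.075, 0.039, -0.009] [19.7, 2.6, 8.3]
[-0.086, 0.047, -0.009] [23.9, 3.0, 10.2]
[-0.095, 0.054, -0.01] [28.0, 3.3, 12.2]
[-0.101, 0.062, -0.009] [32.1, 3.4, 14.4]
[-0.105, 0.07, -0.009] [36.2, 3.4, 16.8]
[-0.106, 0.077, -0.009] [40.2, 3.1, 19.4]
```

Emit:
{"method": "play_rows", "body": {
  "offset": [
    [-0.016, 0.008, -0.003],
    [-0.032, 0.016, -0.005],
    [-0.048, 0.023, -0.007],
    [-0.062, 0.031, -0.008],
    [-0.075, 0.039, -0.009],
    [-0.086, 0.047, -0.009],
    [-0.095, 0.054, -0.01],
    [-0.101, 0.062, -0.009],
    [-0.105, 0.07, -0.009],
    [-0.106, 0.077, -0.009]
  ],
  "dr": [
    [3.8, 0.4, 1.5],
    [7.7, 1, 3.1],
    [11.6, 1.5, 4.7],
    [15.7, 2.1, 6.4],
    [19.7, 2.6, 8.3],
    [23.9, 3, 10.2],
    [28, 3.3, 12.2],
    [32.1, 3.4, 14.4],
    [36.2, 3.4, 16.8],
    [40.2, 3.1, 19.4]
  ],
  "hand": [255, 255, 255, 255, 255, 255, 255, 255, 255, 255]
}}

```text
clock: 21.05
eef_pos: [0.3846, -0.0877, 0.3244]
tool_rot: [-2.565, 0.269, 1.19]
ft_force: [0.3, 0.1, -2.5]
opening: 0.178
```

```bash
python3 -c "
from h import *
where()"; python3 t14.py 10
```

```text
lip [ 0.58   -0.1312  0.2359] yaw -25.9 pitch -0.2 F [ 0.3  0.1 -2.5] op 0.178 t 21.05 q [ 0.35 -0.48 -0.8   0.45 -0.65  0.58]
[0.003, 0.006, -0.003] [3.6, 0.0, 2.8]
[0.01, 0.01, -0.006] [7.2, 0.0, 6.0]
[0.02, 0.013, -0.009] [10.6, 0.1, 9.4]
[0.032, 0.015, -0.011] [13.7, 0.3, 13.0]
[0.046, 0.017, -0.012] [16.5, 0.6, 16.7]
[0.063, 0.018, -0.012] [19.1, 1.1, 20.6]
[0.081, 0.018, -0.01] [21.3, 1.8, 24.4]
[0.102, 0.018, -0.007] [23.3, 2.8, 28.2]
[0.123, 0.018, -0.003] [24.9, 4.0, 31.7]
[0.145, 0.018, 0.003] [26.4, 5.5, 35.1]
```

Emit:
{"method": "play_rows", "body": {
  "offset": [
    [0.003, 0.006, -0.003],
    [0.01, 0.01, -0.006],
    [0.02, 0.013, -0.009],
    [0.032, 0.015, -0.011],
    [0.046, 0.017, -0.012],
    [0.063, 0.018, -0.012],
    [0.081, 0.018, -0.01],
    [0.102, 0.018, -0.007],
    [0.123, 0.018, -0.003],
    [0.145, 0.018, 0.003]
  ],
  "dr": [
    [3.6, 0, 2.8],
    [7.2, 0, 6],
    [10.6, 0.1, 9.4],
    [13.7, 0.3, 13],
    [16.5, 0.6, 16.7],
    [19.1, 1.1, 20.6],
    [21.3, 1.8, 24.4],
    [23.3, 2.8, 28.2],
    [24.9, 4, 31.7],
    [26.4, 5.5, 35.1]
  ],
  "hand": [255, 255, 255, 255, 255, 255, 255, 255, 255, 255]
}}

```text
clock: 22.3
eef_pos: [0.471, -0.1088, 0.207]
tool_rot: [-2.183, 1.258, 1.016]
ft_force: [0.9, -0.8, -0.4]
opening: 0.177
```

```bash
python3 - <<'E'
from t13 import *
where();c=wcal();np.savez('w15.npz',K=c['camera_matrix'],R=c['R'],t=c['t']);snap('wrist','w15.png')
E
```

```text
lip [ 0.5715 -0.2837  0.1223] yaw -60.0 pitch 0.1 F [ 0.9 -0.8 -0.4] op 0.177 t 22.3 q [ 0.34  0.05 -0.88  1.05 -0.82 -0.63]
```

View pics/w15.png

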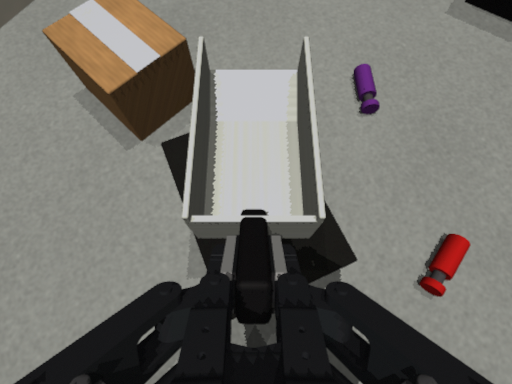

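```bash
python3 - <<'E'
from t13 import *
p0,R0_,s=cur();q=s['q']
for d in[.095,.084,.072,.06,.048,.036,.025,.015,.007,.002]:
    pp,Rr=place(-60,d);r=least_squares(f,q,args=(pp,Rr),bounds=(lo,hi));q=r.x
    print((R0_.T@(pp-p0)).round(4).tolist(),np.degrees(R.from_matrix(R0_.T@Rr).as_rotvec()).round(1).tolist(),q.round(2),round(r.cost,3))
E
```

```text
[0.0008, 0.0016, 0.0009] [0.1, -0.1, -0.2] [ 0.34  0.05 -0.88  1.05 -0.81 -0.64] 0.0
[0.0092, 0.0016, 0.008] [0.1, -0.1, -0.2] [ 0.33  0.07 -0.91  1.09 -0.79 -0.68] 0.0
[0.0184, 0.0015, 0.0157] [0.1, -0.1, -0.2] [ 0.31  0.08 -0.93  1.14 -0.76 -0.72] 0.0
[0.0276, 0.0015, 0.0235] [0.1, -0.1, -0.2] [ 0.29  0.1  -0.95  1.19 -0.74 -0.77] 0.0
[0.0368, 0.0014, 0.0312] [0.1, -0.1, -0.2] [ 0.27  0.12 -0.97  1.24 -0.72 -0.82] 0.0
[0.046, 0.0014, 0.0389] [0.1, -0.1, -0.2] [ 0.24  0.14 -0.99  1.3  -0.7  -0.87] 0.0
[0.0544, 0.0013, 0.046] [0.1, -0.1, -0.2] [ 0.22  0.16 -1.01  1.36 -0.68 -0.92] 0.0
[0.062, 0.0013, 0.0524] [0.1, -0.1, -0.2] [ 0.2   0.17 -1.02  1.42 -0.66 -0.97] 0.0
[0.0682, 0.0013, 0.0576] [0.1, -0.1, -0.2] [ 0.18  0.19 -1.03  1.47 -0.65 -1.01] 0.0
[0.072, 0.0012, 0.0608] [0.1, -0.1, -0.2] [ 0.17  0.2  -1.04  1.5  -0.65 -1.03] 0.0
```

Emit:
{"method": "play_rows", "body": {
  "offset": [
    [0.001, 0.001, 0.001],
    [0.009, 0.0015, 0.008],
    [0.018, 0.0015, 0.016],
    [0.028, 0.0015, 0.024],
    [0.037, 0.0015, 0.031],
    [0.046, 0.0015, 0.039],
    [0.054, 0.001, 0.046],
    [0.062, 0.001, 0.052],
    [0.068, 0.001, 0.058],
    [0.072, 0.001, 0.061]
  ],
  "dr": [
    [0, 0, 0],
    [0, 0, 0],
    [0, 0, 0],
    [0, 0, 0],
    [0, 0, 0],
    [0, 0, 0],
    [0, 0, 0],
    [0, 0, 0],
    [0, 0, 0],
    [0, 0, 0]
  ],
  "hand": [255, 255, 255, 255, 255, 255, 255, 255, 255, 255]
}}

```text
clock: 23.6
eef_pos: [0.4685, -0.1096, 0.113]
tool_rot: [-2.183, 1.257, 1.017]
ft_force: [-0.3, -0.4, -1.6]
opening: 0.18
```

```bash
cat > t16.py <<'E'
from t13 import *
import sys
where();c=wcal();im=snap('wrist',sys.argv[1]+'.png')
cv2.imwrite('pics/'+sys.argv[1]+'z.png',cv2.resize(im[0:330,100:400,::-1],None,fx=1.8,fy=1.8,interpolation=cv2.INTER_CUBIC))
np.savez(sys.argv[1]+'.npz',K=c['camera_matrix'],R=c['R'],t=c['t'])
p,Rm,s=cur();print('down .002',Rm.T@[0,0,-.002])
E
python3 t16.py w16
```

```text
lip [ 0.5691 -0.2844  0.0281] yaw -59.9 pitch 0.0 F [-0.3 -0.4 -1.6] op 0.18 t 23.6 q [ 0.17  0.19 -1.04  1.49 -0.65 -1.02]
down .002 [ 1.53208322e-03 -8.42206900e-07  1.28558169e-03]
```

View pics/w16z.png

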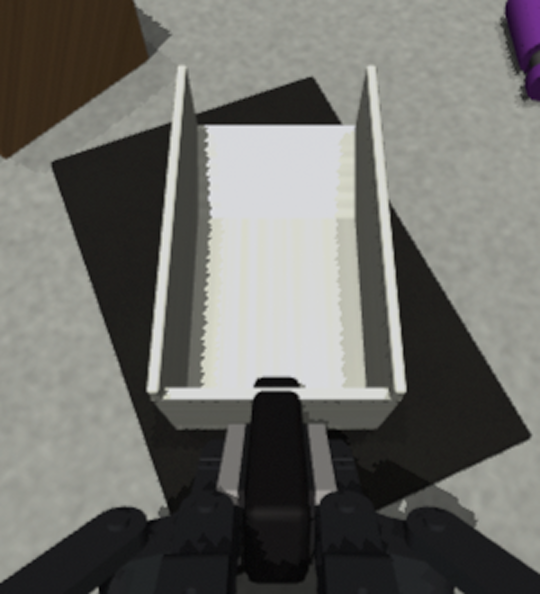

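```bash
python3 - <<'E'
from h import *
d=np.load('w16.npz');c=dict(camera_matrix=d['K'],R=d['R'],t=d['t'])
f=lambda u,v,z:onz(c,100+u/1.8,v/1.8,z)
m0=f(314,78,.004);m1=f(530,436,.004);m3=f(53,162,.004);print(m0,m1,m3,np.linalg.norm(m0-m1),np.linalg.norm(m0-m3));C=(m1+m3)/2;print('mat c',C)
u=(m0-m1)/np.linalg.norm(m0-m1);v=(m3-m0);v-=u*(u@v);v/=np.linalg.norm(v)
W=[f(178,67,.063),f(376,67,.063),f(147,392,.063),f(406,390,.063)]
for w in W: print(w.round(4),'mat coords u %.4f v %.4f'%((w-C)@u,(w-C)@v))
E
```

```text
[ 0.58030372 -0.345265    0.004     ] [ 0.40695493 -0.21594702  0.004     ] [ 0.66893669 -0.22729814  0.004     ] 0.21627052766944338 0.14755331770695912
mat c [ 0.53794581 -0.22162258  0.004     ]
[ 0.6034 -0.2633  0.063 ] mat coords u 0.0774 v 0.0057
[ 0.5336 -0.3039  0.063 ] mat coords u 0.0457 v -0.0686
[ 0.5351 -0.1446  0.063 ] mat coords u -0.0483 v 0.0601
[ 0.4651 -0.186   0.063 ] mat coords u -0.0797 v -0.0150
```

```bash
python3 - <<'E'
import t13; from t13 import *
t13.mat=np.array([.5379,-.2212]);p0,R0_,s=cur()
for d in(.004,.002,.0,-.001):
  pp,Rr=place(-60,d);print((R0_.T@(pp-p0)).round(4).tolist())
E
```

```text
[-0.0003, -0.0052, 0.0013]
[0.0012, -0.0052, 0.0026]
[0.0027, -0.0052, 0.0039]
[0.0035, -0.0052, 0.0045]
```

Emit:
{"method": "play_rows", "body": {
  "offset": [
    [0, -0.002, 0],
    [0, -0.004, 0.001],
    [0, -0.005, 0.001],
    [0.001, -0.005, 0.002],
    [0.001, -0.005, 0.002],
    [0.002, -0.005, 0.003],
    [0.002, -0.005, 0.003],
    [0.002, -0.005, 0.003],
    [0.002, -0.005, 0.003],
    [0.002, -0.005, 0.003]
  ],
  "dr": [
    [0, 0, 0],
    [0, 0, 0],
    [0, 0, 0],
    [0, 0, 0],
    [0, 0, 0],
    [0, 0, 0],
    [0, 0, 0],
    [0, 0, 0],
    [0, 0, 0],
    [0, 0, 0]
  ],
  "hand": [255, 255, 255, 255, 255, 255, 255, 255, 255, 255]
}}

```text
clock: 24.9
eef_pos: [0.4726, -0.1062, 0.1096]
tool_rot: [-2.183, 1.258, 1.018]
ft_force: [-0.4, -0.2, -1.4]
opening: 0.182
```

```bash
python3 t16.py w17
```

```text
lip [ 0.5731 -0.2811  0.0248] yaw -59.8 pitch 0.0 F [-0.4 -0.2 -1.4] op 0.182 t 24.9 q [ 0.17  0.2  -1.03  1.5  -0.65 -1.03]
down .002 [ 1.53098112e-03 -1.47385015e-06  1.28689341e-03]
```

View pics/w17z.png

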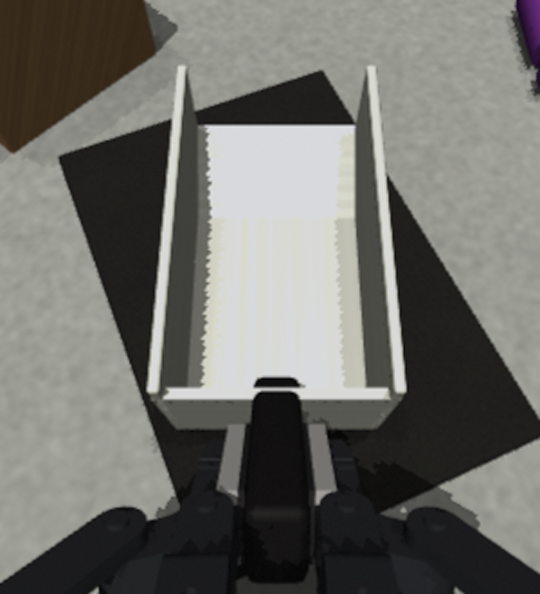

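```bash
python3 - <<'E'
from h import *
d=np.load('w17.npz');c=dict(camera_matrix=d['K'],R=d['R'],t=d['t'])
f=lambda u,v,z:onz(c,100+u/1.8,v/1.8,z)
m0=f(322,71,.004);m1=f(540,433,.004);m3=f(60,157,.004);print(np.linalg.norm(m0-m1),np.linalg.norm(m0-m3));C=(m1+m3)/2;print('mat c',C)
u=(m0-m1)/np.linalg.norm(m0-m1);v=(m3-m0);v-=u*(u@v);v/=np.linalg.norm(v)
W=[f(178,67,.060),f(376,67,.060),f(147,392,.060),f(406,390,.060)]
for w in W: print(w.round(4),'u %.4f v %.4f'%((w-C)@u,(w-C)@v))
b=f(175,430,.006);print('bottom back left',b,'u %.4f v %.4f'%((b-C)@u,(b-C)@v))
b=f(385,430,.006);print('bottom back right',b,'u %.4f v %.4f'%((b-C)@u,(b-C)@v))
E
```

```text
0.21649407673258458 0.14740831591379883
mat c [ 0.53888697 -0.22065382  0.004     ]
[ 0.6072 -0.2597  0.06  ] u 0.0780 v 0.0102
[ 0.5375 -0.3003  0.06  ] u 0.0470 v -0.0643
[ 0.5391 -0.1412  0.06  ] u -0.0479 v 0.0634
[ 0.4692 -0.1825  0.06  ] u -0.0786 v -0.0117
bottom back left [ 0.53925397 -0.13990965  0.006     ] u -0.0485 v 0.0645
bottom back right [ 0.46494506 -0.18301777  0.006     ] u -0.0817 v -0.0147
```

Emit:
{"method": "play_rows", "body": {
  "offset": [
    [0.0005, 0, 0.0005],
    [0.001, 0, 0.001],
    [0.0015, 0, 0.0015],
    [0.002, 0, 0.0015],
    [0.002, 0, 0.0015],
    [0.002, 0, 0.0015],
    [0.002, 0, 0.0015],
    [0.002, 0, 0.0015],
    [0.002, 0, 0.0015],
    [0.002, 0, 0.0015]
  ],
  "dr": [
    [0, 0, 0],
    [0, 0, 0],
    [0, 0, 0],
    [0, 0, 0],
    [0, 0, 0],
    [0, 0, 0],
    [0, 0, 0],
    [0, 0, 0],
    [0, 0, 0],
    [0, 0, 0]
  ],
  "hand": [255, 255, 255, 255, 255, 255, 255, 255, 255, 255]
}}

```text
clock: 26.2
eef_pos: [0.4732, -0.1063, 0.1079]
tool_rot: [-2.185, 1.258, 1.015]
ft_force: [-2.7, 2.7, 5.6]
opening: 0.181
```

```bash
python3 t16.py w18
```

```text
lip [ 0.5739 -0.2813  0.0235] yaw -59.9 pitch 0.2 F [-2.7  2.7  5.6] op 0.181 t 26.2 q [ 0.17  0.21 -1.03  1.51 -0.65 -1.04]
down .002 [1.52871847e-03 5.62956930e-07 1.28958114e-03]
```

Emit:
{"method": "play_rows", "body": {
  "offset": [
    [0, 0, 0],
    [0, 0, 0],
    [0, 0, 0],
    [0, 0, 0],
    [0, 0, 0],
    [0, 0, 0],
    [-0.003, 0, 0],
    [-0.008, 0, 0],
    [-0.015, 0, 0],
    [-0.025, 0, 0]
  ],
  "dr": [
    [0, 0, 0],
    [0, 0, 0],
    [0, 0, 0],
    [0, 0, 0],
    [0, 0, 0],
    [0, 0, 0],
    [0, 0, 0],
    [0, 0, 0],
    [0, 0, 0],
    [0, 0, 0]
  ],
  "hand": [180, 120, 60, 0, 0, 0, 0, 0, 0, 0]
}}

```text
clock: 27.5
eef_pos: [0.4643, -0.0922, 0.1265]
tool_rot: [-2.183, 1.258, 1.018]
ft_force: [0.6, 0.1, 0.6]
opening: 1.004
```

```bash
python3 t16.py w19
```

```text
lip [ 0.5648 -0.2671  0.0416] yaw -59.8 pitch 0.0 F [0.6 0.1 0.6] op 1.004 t 27.5 q [ 0.28  0.16 -1.02  1.34 -0.69 -0.96]
down .002 [1.53060303e-03 6.08794936e-07 1.28734378e-03]
```

View pics/w19z.png

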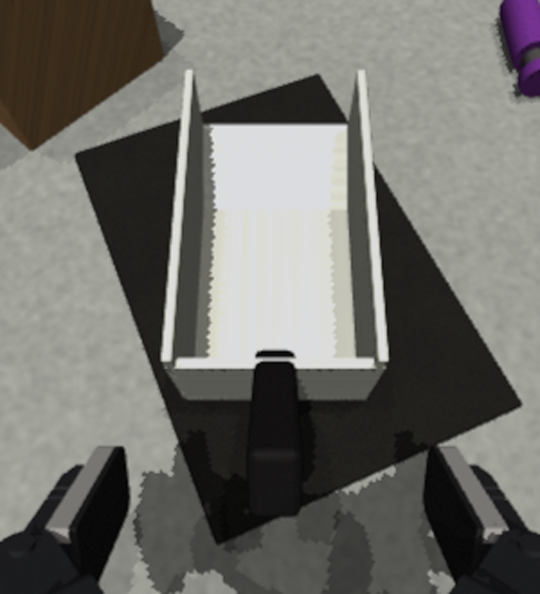

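Released; now back off along the tool axis and up.

Emit:
{"method": "play_rows", "body": {
  "offset": [
    [-0.01, 0, 0],
    [-0.02, 0, 0],
    [-0.035, 0, 0],
    [-0.05, 0, 0],
    [-0.065, 0, 0],
    [-0.08, 0, 0],
    [-0.09, 0, 0],
    [-0.1, 0, 0],
    [-0.1, 0, 0],
    [-0.1, 0, 0]
  ],
  "dr": [
    [0, 0, 0],
    [0, 0, 0],
    [0, 0, 0],
    [0, 0, 0],
    [0, 0, 0],
    [0, 0, 0],
    [0, 0, 0],
    [0, 0, 0],
    [0, 0, 0],
    [0, 0, 0]
  ],
  "hand": [0, 0, 0, 0, 0, 0, 0, 0, 0, 0]
}}

```text
clock: 28.8
eef_pos: [0.4322, -0.0369, 0.2024]
tool_rot: [-2.183, 1.259, 1.018]
ft_force: [-0.5, -1.0, 0.5]
opening: 1.0
```

```bash
python3 t16.py w20; python3 - <<'E'
from h import *
im=snap('top','t20.png');cv2.imwrite('pics/t20z.png',cv2.resize(im[60:260,140:400,::-1],None,fx=3,fy=3,interpolation=cv2.INTER_CUBIC));snap('scene','s20.png')
E
```

```text
lip [ 0.5327 -0.2118  0.1177] yaw -59.8 pitch 0.0 F [-0.5 -1.   0.5] op 1.0 t 28.8 q [ 0.62  0.02 -0.9   0.89 -0.97 -0.74]
down .002 [ 1.53106885e-03 -3.10542279e-06  1.28678613e-03]
```

View pics/w20z.png

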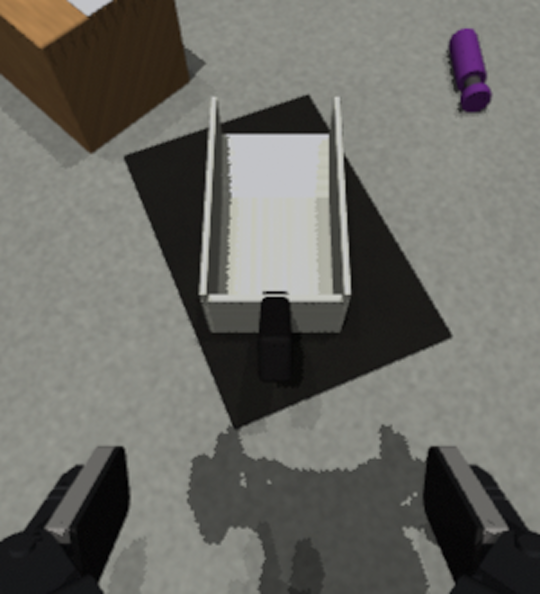

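View pics/t20z.png

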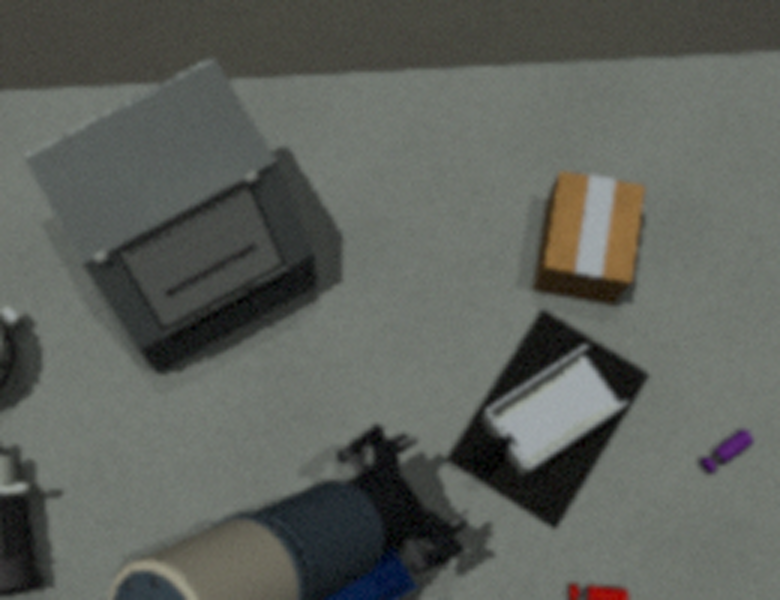

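View pics/s20.png

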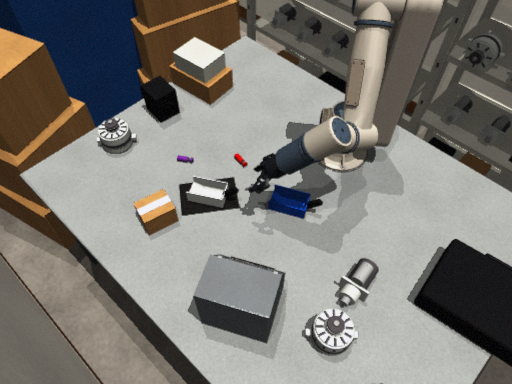

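```bash
python3 -c "
from h import *
print(ctrl.sign_off())"
```

```text
the job is handed in; nothing more can be done
None
```

The job is done and handed in, about 29 s into the 72 s allowed. I took the scoop by its handle and pushed the flap open with the front rim while both plungers still lay in the scoop. I then tipped it to about 55–58° nose-down inside the bin, pulled it out, set it upright on the mat and let go.

**Plungers:** The wrist view in the bin opening showed the scoop empty after tipping, and part of what looks like a plunger inside the bin. None lies on the bench. I did not see both plungers lying in the bin, because the shut flap hides them.

**Flap and bystanders:** The flap looks the same as at the start in the last top view. The carton, alternator, starter motor and look-alikes show no movement in the final views.

**Scoop on the mat:** Its outline measured about 10 mm inside the mat's nearest edge just before release, with readings good to 2–3 mm. It looked the same after I let go. It now stands about 12 mm from where it started and turned about 2°, because I centred it on the mat.

**Gripper and arm:** The gripper is open and clear of everything.
- **Range limits:** On the first swing towards the bin, joints 3 and 4 came up against their range limits (-1.09 and 1.71 rad). I then took another path.
- **Force:** The wrist force briefly read 27 N at that moment, the highest I saw; I read it only at the end of moves. It stayed below about 7 N otherwise.

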